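# Rotate the sweets drawer

### The job

Please restock the sweets drawer: pull it out to its stop and gently move every green sweet left in it into the glass dish, so that the old ones get eaten first. Then carry the caddy over the open drawer and, low down, tip it gently mouth first just far enough for its flap to swing open and all the orange sweets to slide into the drawer, never so far that it stands on its mouth. Finish with the caddy standing upright on its round mat with its flap shut and the drawer pushed fully home; leave the candles alone.

Things in the scene. Friction and masses are not known exactly. Their poses are not given: they have to be found in the camera images.
- cabinet: low tabletop drawer unit, light wood, 250 mm deep (its x), 260 mm wide (its y), 82 mm high, fixed to the table. Origin at the centre of its underside on the table; its -x axis points out through the drawer front. It stands somewhat turned about the vertical.
- drawer (a joint): how far the drawer has been pulled out of the unit along the unit's -x axis, in m: 0 = fully shut, 0.160 = fully out against its stop. About 1 to 2 N of friction; it stays where it is left.
- drawer_handle (a point): middle of the drawer's steel bar handle: a bar 11 mm thick and 120 mm long, parallel to the unit's y axis, 35 mm out from the white front, 56 mm above the table and 26 mm below the unit's top. It can be pinched from above. Moves with the drawer. Axes as the unit's.
- drawer_in (a point): centre of the drawer's inner floor, 20 mm above the table; moves with the drawer, axes as the unit's. Inside, the drawer measures 216 mm in x and 220 mm in y; its walls stand 44 mm above the inner floor and are 6 mm thick, and the white front (14 mm thick, at the -x end) 60 mm above the inner floor. Fully out, the part from x = -108 mm to x = +46 mm lies clear of the unit. The unit's top passes 52 mm above the inner floor, so sweets heaped higher than that would catch.
- caddy: clear plastic sweets caddy, a closed box 112 mm long (its x), 62 mm wide (its y) and 58 mm high, walls 4 mm, 0.24 kg empty. Origin at the centre of its underside. The end at -x is its mouth, open over the full inside width of 54 mm from the floor up and shut only by a blue flap. The sweets lie loose on its flat floor; when the caddy is tipped mouth down they slide out between about 20 and 40 degrees. It can be held by its long sides from above.
- caddy_mouth (a point): middle of the lower lip of the caddy's mouth, at the height of the caddy's inner floor (56 mm from the caddy's origin along -x, 4 mm up). Axes as the caddy's.
- flap (a joint): opening of the caddy's blue flap in rad: 0 = shut, grows as the flap swings out. It hangs freely from a hinge along the top edge of the mouth, reaching down almost to the floor (50 mm long), so it stays upright in space and uncovers the mouth by as much as the caddy is tipped; it falls shut when the caddy stands level.
- mat: round mint-green woven mat, 140 mm across, 5 mm thick, fixed to the table; origin at the centre of its underside. The caddy stands on it at the start.
- dish: shallow round glass dish, loose, 0.38 kg, 140 mm across the rim, 100 mm across its foot, 30 mm high, inner floor 5 mm above its underside, wall 4 mm. Origin at the centre of its underside.
- candle1: jar candle, 64 mm across, 72 mm high, origin at the centre of its underside. To be left alone.
- candle2: jar candle, 64 mm across, 72 mm high, origin at the centre of its underside. To be left alone.
- old1: old sweet, green wrapper with a cream band, a cushion 32 x 22 x 15 mm (its x, y, z), 12 g, origin at its centre. Lies in the drawer at the start, or is absent (three to five are there).
- old2: old sweet, green wrapper with a cream band, a cushion 32 x 22 x 15 mm (its x, y, z), 12 g, origin at its centre. Lies in the drawer at the start, or is absent (three to five are there).
- old3: old sweet, green wrapper with a cream band, a cushion 32 x 22 x 15 mm (its x, y, z), 12 g, origin at its centre. Lies in the drawer at the start, or is absent (three to five are there).
- old4: old sweet, green wrapper with a cream band, a cushion 32 x 22 x 15 mm (its x, y, z), 12 g, origin at its centre. Lies in the drawer at the start, or is absent (three to five are there).
- old5: old sweet, green wrapper with a cream band, a cushion 32 x 22 x 15 mm (its x, y, z), 12 g, origin at its centre. Lies in the drawer at the start, or is absent (three to five are there).
- new1: fresh sweet, orange wrapper with a cream band, a cushion 32 x 22 x 15 mm (its x, y, z), 12 g, origin at its centre. Lies in the caddy at the start, or is absent (four to six are there).
- new2: fresh sweet, orange wrapper with a cream band, a cushion 32 x 22 x 15 mm (its x, y, z), 12 g, origin at its centre. Lies in the caddy at the start, or is absent (four to six are there).
- new3: fresh sweet, orange wrapper with a cream band, a cushion 32 x 22 x 15 mm (its x, y, z), 12 g, origin at its centre. Lies in the caddy at the start, or is absent (four to six are there).
- new4: fresh sweet, orange wrapper with a cream band, a cushion 32 x 22 x 15 mm (its x, y, z), 12 g, origin at its centre. Lies in the caddy at the start, or is absent (four to six are there).
- new5: fresh sweet, orange wrapper with a cream band, a cushion 32 x 22 x 15 mm (its x, y, z), 12 g, origin at its centre. Lies in the caddy at the start, or is absent (four to six are there).
- new6: fresh sweet, orange wrapper with a cream band, a cushion 32 x 22 x 15 mm (its x, y, z), 12 g, origin at its centre. Lies in the caddy at the start, or is absent (four to six are there).
Things that resemble listed ones, but are neither listed nor needed, are in the scene too. Several things have the shape of the dish; the one meant has the colours described above.

How it is judged (in metres and radians):
On the way, in this order (a step that is already met when the one before it is completed fails the run):
1. the drawer is pulled out to its stop (value of joint drawer above 0.154 m), for 0.2 s.
2. every old green sweet lies in the glass dish (horizontal distance between each of old1, old2, old3, old4, old5 and dish below 0.066 m and z of old1 in the frame of dish between 0.004 and 0.05 m and z of old2 in the frame of dish between 0.004 and 0.05 m and z of old3 in the frame of dish between 0.004 and 0.05 m and z of old4 in the frame of dish between 0.004 and 0.05 m and z of old5 in the frame of dish between 0.004 and 0.05 m), for 0.3 s.
3. the caddy is tipped over the open drawer so that its flap swings open (angle between caddy's own z axis and vertical above 0.25 rad and value of joint flap above 0.2 rad and value of joint drawer above 0.1 m and x of caddy_mouth in the frame of drawer_in between -0.12 and 0.1 m and y of caddy_mouth in the frame of drawer_in between -0.12 and 0.12 m), for 0.1 s.
4. every fresh orange sweet lies in the drawer (x of new1 in the frame of drawer_in between -0.108 and 0.108 m and y of new1 in the frame of drawer_in between -0.11 and 0.11 m and z of new1 in the frame of drawer_in between 0 and 0.055 m and x of new2 in the frame of drawer_in between -0.108 and 0.108 m and y of new2 in the frame of drawer_in between -0.11 and 0.11 m and z of new2 in the frame of drawer_in between 0 and 0.055 m and x of new3 in the frame of drawer_in between -0.108 and 0.108 m and y of new3 in the frame of drawer_in between -0.11 and 0.11 m and z of new3 in the frame of drawer_in between 0 and 0.055 m and x of new4 in the frame of drawer_in between -0.108 and 0.108 m and y of new4 in the frame of drawer_in between -0.11 and 0.11 m and z of new4 in the frame of drawer_in between 0 and 0.055 m and x of new5 in the frame of drawer_in between -0.108 and 0.108 m and y of new5 in the frame of drawer_in between -0.11 and 0.11 m and z of new5 in the frame of drawer_in between 0 and 0.055 m and x of new6 in the frame of drawer_in between -0.108 and 0.108 m and y of new6 in the frame of drawer_in between -0.11 and 0.11 m and z of new6 in the frame of drawer_in between 0 and 0.055 m), for 0.3 s.
At the end, for the whole second after the job is handed in: Green sweets at rest in the dish (within 66 mm of its axis, under 50 mm up), dish level on the table; orange sweets at rest in the drawer, drawer shut within 5 mm; caddy upright (0.08 rad) on the mat within 35 mm of its centre, flap shut (0.12 rad) (all of step 2 and all of step 4 and value of joint drawer below 0.005 m and horizontal distance between caddy and mat below 0.035 m and angle between caddy's own z axis and vertical below 0.08 rad and z of caddy in the frame of mat between 0 and 0.01 m and value of joint flap below 0.12 rad and angle between dish's own z axis and vertical below 0.1 rad and height (world z) of dish below 0.01 m and linear speed of each of old1, old2, old3, old4, old5, new1, new2, new3, new4, new5, new6, caddy, dish below 0.02 m/s); the robot touches nothing.
It fails at once if the caddy is tipped past about 80 degrees, onto its mouth (angle between caddy's own z axis and vertical above 1.4 rad).
It fails at once if a candle is moved by more than 30 mm or tipped (distance of any of candle1, candle2 from where it was at the start of the episode above 0.03 m or angle between any of candle1, candle2's own z axis and vertical above 0.4 rad).
It fails at once if a sweet is thrown or dropped hard: it goes faster than 2 m/s, as after a fall of 20 cm (linear speed of any of old1, old2, old3, old4, old5, new1, new2, new3, new4, new5, new6 above 2 m/s).
Of old1, old2, old3, old4, old5 only 3 to 5 are there at a start; the rules pass over those that are not, and their reading is None.
Of new1, new2, new3, new4, new5, new6 only 4 to 6 are there at a start; the rules pass over those that are not, and their reading is None.
At some moment in a run one of dish, caddy may be knocked a few centimetres aside while the robot is not near it.
It also fails if it takes over 208 s, if anything falls off the work surface, if the arm or the gripper's body presses on something with over 40 N, if the wrist force passes 120 N, or if a joint passes its speed limit or range.

### The arm

A 6-joint arm with a two-finger parallel gripper is mounted at the origin on the work surface. World frame = base frame: x ahead of the robot, y to its left, z up, the work surface at z = 0. Lengths are in m, angles in degrees, forces in N, time in s.
With the tool pointing down it reaches from about 0.25 to 0.725 m from the base axis. Payload 9.7 kg.
Tool frame: the origin (TCP) lies at the very end of the fingers, on their centre line; the grasp point (between the pads) lies 19 mm behind it; y points along the fingers, x is the direction in which the jaws open and shut, and the axes are right-handed (so a half turn about y gives the same grasp; the last joint's range is limited). The gripper opens to 85 mm and grips with 20 to 120 N. Pads are 22 mm wide; open, the fingers measure 114 mm over their backs; the gripper's body (76 mm by 85 mm) begins 54 mm behind the grasp point. The pads swing forward as they close: fully open they stand 13 mm farther back than shut.
Start: joints at [-72.651, 4.979, 10.078, 95.1, 0, 90], TCP at [0.164, -0.525, 0.231] pointing down, gripper open.
Joint ranges: [-179.16, 179.16], [-48.56, 103.87], [-65.8, 70.77], [-126.05, 130.52], [-82.76, 87.17], [-180, 180]. Speed limits (degrees/s): [127.2, 127.2, 147.25, 180, 180, 180].

### API

Orientations are given as [roll, pitch, yaw] about the fixed x, y, z axes, in that order (R = Rz(yaw) Ry(pitch) Rx(roll)).
In Python, from workcell import bot gives the robot as it stands.
- The arm moves only by the shell command python3 -m jog 'ROWS' [FORCE]. ROWS is JSON, a list of rows, each a list of 7 numbers: the closure, from 0 (fully open) to 1 (shut), then the shift along the world's x, y, z in units of 25 mm (1.0 is 25 mm), then the turn, a rotation vector about the world's x, y, z in units of 5 degrees (1.0 is 5 degrees). A call has 1 to 5 rows; each row is the pose to reach, as a shift and turn from the pose commanded when the call began; what a row does not reach only later rows make up. A row lasts 1/10 s, in which the tool goes at most 50 mm and 8.59 degrees, less where a joint would pass 70% of its speed; a pose out of reach is approached as far as the arm can. A call with a gripper value outside its range is refused whole. The fingers move at their own pace and stop on an object; FORCE is the grip in N (left out, the last holds). Time passes only in rows, so rows that repeat a pose let the fingers close. It gives the time, the measured TCP pose, the force and the opening at its end, in the units of the state.
- bot.get_obs(): the state, without advancing time (a new reading comes with each control period).
- bot.camera(name): name is "side" or "top" or "wrist"; returns (picture, depth): 384x512x3 uint8, red, green, blue; 384x512 float32, m along the optical axis (not along the pixel's ray), 0 where there is no reading.
- bot.camera_model(name): a dict with "fx", "fy", "cx", "cy" (pixels), "k1" (the pictures are not rectified: a ray, as slopes to the right and down, at radius r is drawn at 1 + k1 r^2 times it, then the intrinsics apply), "rvec" (rotation vector, rad) and "tvec" (3), from world to camera coordinates, as OpenCV has them; the wrist camera has in their place "tool_from_camera" (4x4, takes a point from camera to tool coordinates, whose origin is the TCP and whose axes are the tool frame's). Camera axes: x right, y down, z forward; pixel columns grow to the right and rows downward; lengths in m; the calibration is good to about 2 mm. A picture is of the moment at which its call begins: read the wrist's pose just before it. camera_model takes no time and is no camera call.
- bot.job_done(): hands the job in, once; it reports no verdict.
Trained networks look in the newest picture that a camera, given by its name, has taken for a name from the list of things; names that differ only in an ending like _2 or _b are one class to them, and where a whole thing is asked for, a point or a joint stands for the part that bears it (a point fixed in the world has none). Each returns a list of dicts, best first, with "conf" (0 to 1); they miss things now and then, are a little off and sometimes report something else, mostly with a low value. They report only what shows in the picture. A call takes as long as a camera call. They do not tell look-alikes from the thing itself.
- bot.regions_of(camera, label): "pixels" (384x512 bool, what is visible of it) and "point" ([row, column] in pixels, amid what is visible of it).
The state is a dict: "time": time; "q": joint angles; "qd": joint speeds; "joint_efforts": joint torques, N m; "ee_pos": TCP position; "tcp_rot": TCP orientation; "wrist_force": force on the tool from outside, world axes, zero at the start; "torque": the same for the moment, N m; "opening": finger opening in m.
Only numpy, scipy, OpenCV 4.12 (cv2) and the standard library are available. Lean on these libraries where they do the work, as an engineer would, in place of code of your own. Each camera call takes 0.05 s, during which the arm holds its last target. There are 200 camera calls.

## Working session

There is one attempt and no reset: what is moved stays moved. The work goes in short steps, Python scripts to look and compute and a shell command to move; the robot and the scene stay as the last step left them, time stands still between calls to the robot, and variables do not carry over. Pictures are saved under pics/ and viewed, about 12 in all and at most 16, crops included, and the job is handed in when it is done.

```bash
ls; mkdir -p pics; python3 - <<'E'
from workcell import bot
import cv2,numpy as np
print(bot.get_obs())
ims=[]
for n in("side","top"):
    p,d=bot.camera(n); ims.append(p); print(n,bot.camera_model(n)); np.save(f'{n}_d.npy',d)
print(bot.camera_model("wrist"))
cv2.imwrite('pics/a_top.png',cv2.resize(ims[1][:,:,::-1],(800,600)))
cv2.imwrite('pics/a_side.png',cv2.resize(ims[0][:,:,::-1],(800,600)))
E
```

```text
pics
{'time': 0.0, 'q': array([-7.26485401e+01,  5.01052252e+00,  1.00340194e+01,  9.51009599e+01,
       -6.58320879e-04,  8.99992269e+01]), 'qd': array([ 0.05823732, -0.06834346, -0.00363343, -0.00257511, -0.05991269,
        0.09082884]), 'joint_efforts': array([ 4.10454841e-04, -5.20387352e+01,  4.64803720e+01,  1.61914795e-02,
        8.82533777e-05, -4.31924150e-06]), 'ee_pos': array([ 0.16395207, -0.52474011,  0.23058473]), 'tcp_rot': array([-9.00006573e+01,  7.74630477e-02, -7.26477670e+01]), 'wrist_force': array([ 0.48170518,  0.44126547, -0.360547  ]), 'torque': array([ 0.0125497 , -0.06335504, -0.03838005]), 'opening': 0.08552378114238463}
side {'fx': 432.93037657670664, 'fy': 432.93037657670664, 'cx': 256.02193611814585, 'cy': 193.4193627156613, 'k1': -0.146305575236281, 'rvec': array([ 0.96970224, -2.40556754,  1.14020756]), 'tvec': array([0.46461509, 0.24759338, 1.15465177])}
top {'fx': 466.22731362148164, 'fy': 466.22731362148164, 'cx': 258.6340930528827, 'cy': 193.29198034469394, 'k1': -0.09146980263429373, 'rvec': array([ 2.08745079, -2.13617134,  0.18932315]), 'tvec': array([0.12244208, 0.5206464 , 1.68170901])}
{'fx': 292.62259196730037, 'fy': 292.62259196730037, 'cx': 256.77777586253353, 'cy': 185.7393928366045, 'k1': -0.009670865796746444, 'tool_from_camera': array([[ 9.99999683e-01,  2.75054011e-04, -7.47751978e-04,
         5.86879107e-04],
       [ 7.96334894e-04, -3.15287972e-01,  9.48995712e-01,
        -1.41923441e-01],
       [ 2.52678724e-05, -9.48996006e-01, -3.15288091e-01,
         8.14947704e-02],
       [ 0.00000000e+00,  0.00000000e+00,  0.00000000e+00,
         1.00000000e+00]])}
```

View pics/a_top.png

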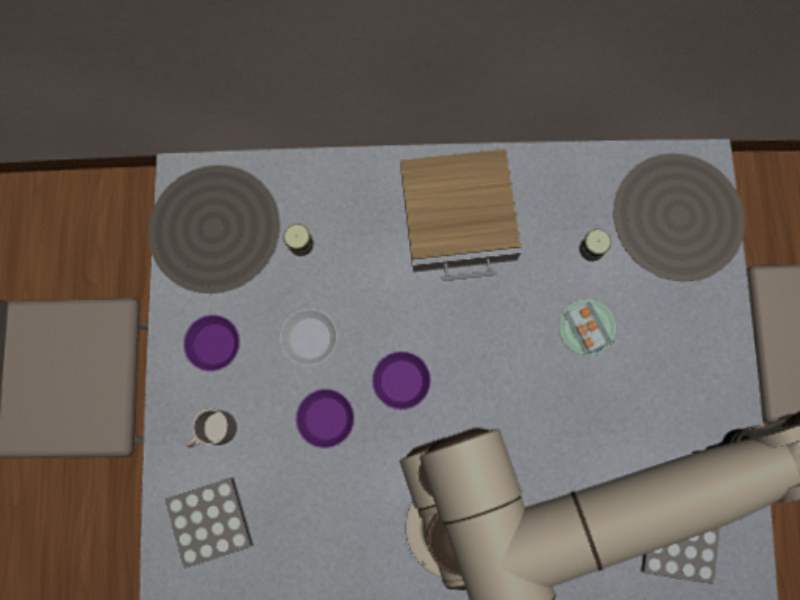

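View pics/a_side.png

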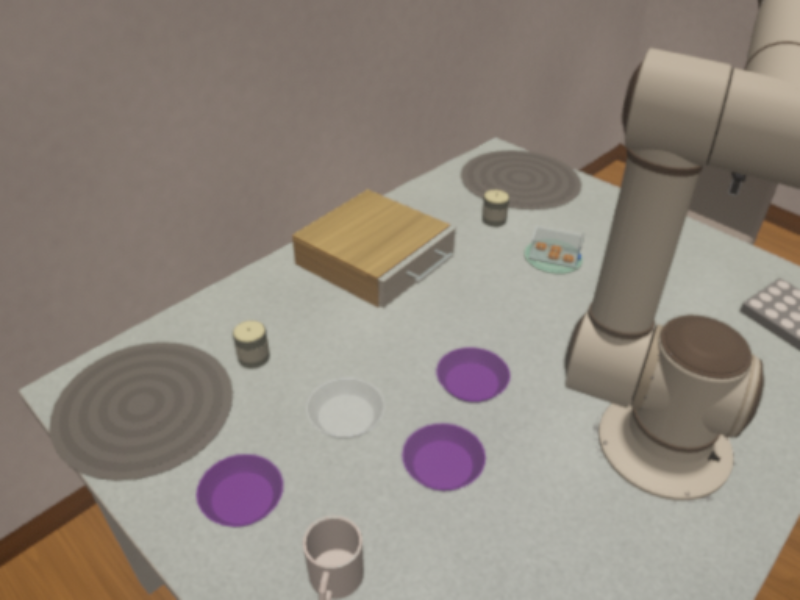

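Top: cabinet (460,205), handle (470,272), glass dish (308,337), caddy on its mat (588,327), candles (298,238) and (596,243), purple dishes as decoys. The side view agrees. Next I measure positions.

```bash
cat > h.py <<'E'
import numpy as np,cv2
from workcell import bot
from scipy.spatial.transform import Rotation as R
def tool():
    o=bot.get_obs(); T=np.eye(4); T[:3,:3]=R.from_euler('xyz',o['tcp_rot'],degrees=True).as_matrix(); T[:3,3]=o['ee_pos']; return T
def extr(n,T=None):
    m=bot.camera_model(n)
    if n=='wrist':
        return m,(tool() if T is None else T)@m['tool_from_camera']
    W=np.eye(4); W[:3,:3]=cv2.Rodrigues(m['rvec'])[0]; W[:3,3]=np.ravel(m['tvec']); return m,np.linalg.inv(W)
def rays(m,uv):
    K=np.array([[m['fx'],0,m['cx']],[0,m['fy'],m['cy']],[0,0,1]])
    s=cv2.undistortPoints(np.float64(uv).reshape(-1,1,2),K,np.array([m['k1'],0,0,0.]))[:,0]
    return np.c_[s,np.ones(len(s))]
def plane(n,uv,z,T=None):   # uv = (col,row)
    m,C=extr(n,T); r=rays(m,uv)@C[:3,:3].T; o=C[:3,3]
    return o+r*((z-o[2])/r[:,2])[:,None]
def cloud(n,mask,d,T=None):
    m,C=extr(n,T); v,u=np.nonzero(mask&(d>0)); return (rays(m,np.c_[u,v])*d[v,u][:,None])@C[:3,:3].T+C[:3,3], np.c_[u,v]
E
python3 - <<'E'
from h import *
p,d=bot.camera('top')
np.set_printoptions(precision=3,suppress=True)
for l in ['cabinet','drawer_handle','caddy','flap','mat','dish','candle1','new1']:
    for r in bot.regions_of('top',l):
        P,uv=cloud('top',r['pixels'],d)
        print(l,round(r['conf'],2),r['point'],len(P),P.mean(0),P.min(0),P.max(0), p[uv[:,1],uv[:,0]].mean(0))
        if r['conf']>.5 and l in('cabinet','drawer_handle','caddy','dish','mat'):
            if l=='cabinet': P=P[P[:,2]>.072]
            if l=='caddy': P=P[P[:,2]>.05]
            if l=='mat': P=P[P[:,2]<.015]
            print('   rect',cv2.minAreaRect(P[:,:2].astype(np.float32)),cv2.minEnclosingCircle(P[:,:2].astype(np.float32)))
np.save('top0.npy',p)
s=p[190:230,340:410,::-1]; cv2.imwrite('pics/b.png',cv2.resize(p[150:240,240:400,::-1],(800,450),interpolation=cv2.INTER_CUBIC))
E
```

```text
cabinet 0.56 [140.5, 295.2] 5201 [ 0.737 -0.029  0.077] [ 0.573 -0.181 -0.011] [0.93  0.114 0.094] [123.739 104.805  80.911]
   rect ((0.7514829635620117, -0.028651997447013855), (0.269568532705307, 0.26166653633117676), 5.186970233917236) ((0.7510573863983154, -0.027607431635260582), 0.18370601534843445)
drawer_handle 0.88 [167.5, 298.8] 653 [ 0.615 -0.04   0.058] [ 0.574 -0.166 -0.007] [0.643 0.089 0.089] [94.923 95.363 95.975]
   rect ((0.608150839805603, -0.039744406938552856), (0.05991965904831886, 0.2550840973854065), 6.349471569061279) ((0.61924147605896, -0.038530539721250534), 0.12763893604278564)
caddy 0.77 [208.3, 375.1] 655 [ 0.453 -0.323  0.054] [ 0.391 -0.377 -0.005] [ 0.532 -0.276  0.077] [134.305 134.113 124.673]
   rect ((0.4549863040447235, -0.32658207416534424), (0.11465943604707718, 0.06514988094568253), 24.321067810058594) ((0.45467907190322876, -0.32604432106018066), 0.06334564834833145)
flap 0.38 [169.8, 295.1] 776 [ 0.617 -0.037  0.056] [ 0.575 -0.181 -0.008] [0.651 0.089 0.089] [98.213 98.271 98.61 ]
mat 0.71 [206.8, 363.5] 393 [ 0.464 -0.324  0.005] [ 0.401 
[... 975 characters left out ...]
1576061249, 0.3057379424571991), (0.13519476354122162, 0.13390721380710602), 44.05849075317383) ((0.2525087893009186, 0.30930906534194946), 0.07296222448348999)
dish 0.73 [240.3, 257.1] 1113 [0.341 0.123 0.012] [ 0.271  0.054 -0.01 ] [0.411 0.191 0.041] [83.807 45.921 98.146]
   rect ((0.34041714668273926, 0.12325733155012131), (0.13783884048461914, 0.13776059448719025), 7.941213130950928) ((0.34224656224250793, 0.121946319937706), 0.0713302418589592)
candle1 0.81 [154.7, 382.0] 284 [ 0.652 -0.349  0.063] [ 0.625 -0.383  0.012] [ 0.689 -0.322  0.088] [120.496 122.201 103.775]
candle1 0.64 [153.2, 192.0] 281 [0.682 0.363 0.063] [0.655 0.335 0.001] [0.72  0.397 0.084] [124.039 125.9   101.068]
```

View pics/b.png

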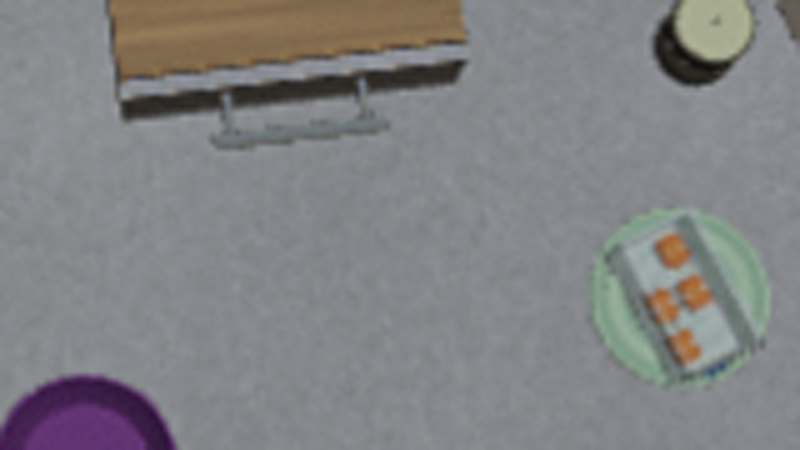

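```bash
python3 - <<'E'
from h import *
np.set_printoptions(precision=4,suppress=True)
off=lambda a:np.array(a)/5+[240,150]
H=plane('top',off([[215,142],[387,125]]),.059); print('handle',H,H.mean(0)); v=H[0]-H[1]; print(np.degrees(np.arctan2(-v[0],v[1])),np.linalg.norm(v))
F=plane('top',off([[120,92],[468,52]]),.080); print('front bottom edge',F,F.mean(0)); v=F[0]-F[1]; print(np.degrees(np.arctan2(-v[0],v[1])),np.linalg.norm(v))
B=plane('top',np.array([[402,160],[507,151]])*.64,.082); print('back',B,B.mean(0)); v=B[0]-B[1]; print(np.degrees(np.arctan2(-v[0],v[1])),np.linalg.norm(v))
C=plane('top',off([[610,250],[685,215],[760,345],[678,380]]),.058);print('caddy',C,C.mean(0))
m,E=extr('wrist');print(E)
E
```

```text
handle [[ 0.5762  0.0184  0.059 ]
 [ 0.586  -0.1103  0.059 ]] [ 0.5811 -0.046   0.059 ]
4.3566618870761395 0.12903130258479104
front bottom edge [[ 0.611   0.0882  0.08  ]
 [ 0.6352 -0.1706  0.08  ]] [ 0.6231 -0.0412  0.08  ]
5.323385098278883 0.2598783709869331
back [[ 0.8706  0.1076  0.082 ]
 [ 0.8874 -0.1496  0.082 ]] [ 0.879 -0.021  0.082]
3.740430723930457 0.2577634485313733
caddy [[ 0.4874 -0.2712  0.058 ]
 [ 0.5123 -0.3288  0.058 ]
 [ 0.4137 -0.3777  0.058 ]
 [ 0.3895 -0.3152  0.058 ]] [ 0.4507 -0.3232  0.058 ]
[[ 0.2982 -0.9058 -0.3012  0.242 ]
 [-0.9545 -0.2832 -0.0933 -0.5012]
 [-0.0008  0.3153 -0.949   0.3732]
 [ 0.      0.      0.      1.    ]]
```

```bash
for i in 1 2; do :; done
python3 -m jog '[[0.7,8,9,0,0,0,8],[0.7,8,9,0,0,0,8],[0.7,8,9,0,0,0,8],[0.7,8,9,0,0,0,8],[0.7,8,9,0,0,0,8]]' 40
python3 -m jog '[[0.7,7,9,0,0,0,7.5],[0.7,7,9,0,0,0,7.5],[0.7,7,9,0,0,0,7.5],[0.7,7,9,0,0,0,7.5],[0.7,7,9,0,0,0,7.5]]'
```

```text
time: 1.05
ee_pos: [0.331, -0.3365, 0.2315]
tcp_rot: [-90.0, -0.0, -32.3]
wrist_force: [1.8, -0.3, -0.0]
opening: 0.0257
time: 1.55
ee_pos: [0.4845, -0.1389, 0.2316]
tcp_rot: [-90.0, -0.0, 5.2]
wrist_force: [0.9, -0.9, 1.3]
opening: 0.0255
```

```bash
python3 -m jog '[[0.7,4,3.76,-2,0,0,0],[0.7,4,3.76,-2,0,0,0],[0.7,4,3.76,-2,0,0,0],[0.7,4,3.76,-2,0,0,0],[0.7,4,3.76,-2,0,0,0]]'
python3 - <<'E'
from h import *
np.set_printoptions(precision=4,suppress=True)
T=tool(); p,d=bot.camera('wrist'); print(T[:3,3],bot.get_obs()['tcp_rot'])
cv2.imwrite('pics/c.png',p[:,:,::-1])
for r in bot.regions_of('wrist','drawer_handle'):
    P,uv=cloud('wrist',r['pixels'],d,T); print(r['conf'],r['point'],len(P),P.min(0),P.max(0)); 
    Q=P[(P[:,2]>.045)&(P[:,2]<.068)]; print(len(Q),cv2.minAreaRect(Q[:,:2].astype(np.float32)))
E
```

```text
time: 2.05
ee_pos: [0.5835, -0.046, 0.1804]
tcp_rot: [-90.0, 0.1, 4.9]
wrist_force: [-0.2, -0.1, 1.4]
opening: 0.0259
[ 0.5835 -0.046   0.1804] [-90.0088   0.0272   4.8781]
0.8 [138.4, 304.3] 7884 [ 0.5759 -0.1286 -0.0019] [0.6449 0.0887 0.082 ]
2913 ((0.6078740954399109, -0.014358654618263245), (0.05852000042796135, 0.1998402327299118), 4.766205787658691)
```

View pics/c.png

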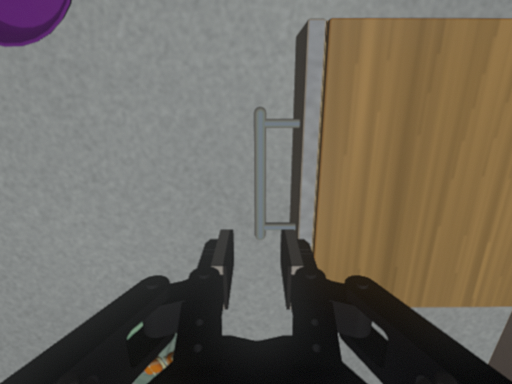

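The wrist image shows the handle bar at column 260, rows 108-238, aligned parallel to the fingers. Next: compute its centre.

```bash
python3 - <<'E'
from h import *
np.set_printoptions(precision=4,suppress=True)
E=plane('wrist',[[260,108],[260.5,238],[260.2,173]],.0595); print(E,np.degrees(np.arctan2(-(E[0]-E[1])[0],(E[0]-E[1])[1])))
E
```

```text
[[ 0.5812  0.0173  0.0595]
 [ 0.5929 -0.1096  0.0595]
 [ 0.5866 -0.0415  0.0595]] 5.246342074991273
```

```bash
python3 -m jog '[[0.7,0.1,0,-2,0,0,0],[0.7,0.12,0,-4,0,0,0],[0.7,0.12,0,-5.6,0,0,0],[0.7,0.12,0,-5.6,0,0,0]]'
python3 -m jog '[[1,0,0,0,0,0,0],[1,0,0,0,0,0,0],[1,0,0,0,0,0,0],[1,0,0,0,0,0,0]]' 60
```

```text
time: 2.55
ee_pos: [0.5852, -0.048, 0.0393]
tcp_rot: [-90.0, 0.1, 4.7]
wrist_force: [-0.4, 0.7, 0.6]
opening: 0.0259
time: 2.95
ee_pos: [0.587, -0.0478, 0.0424]
tcp_rot: [-90.1, -0.1, 4.8]
wrist_force: [-1.3, -5.7, 1.3]
opening: 0.0087
```

```bash
python3 -m jog '[[1,-0.7,-0.06,0,0,0,0],[1,-1.4,-0.12,0,0,0,0],[1,-2.1,-0.18,0,0,0,0],[1,-2.8,-0.25,0,0,0,0],[1,-3.5,-0.31,0,0,0,0]]'
python3 -m jog '[[1,-0.7,-0.06,0,0,0,0],[1,-1.4,-0.12,0,0,0,0],[1,-2.1,-0.18,0,0,0,0],[1,-2.7,-0.25,0,0,0,0],[1,-3.0,-0.27,0,0,0,0]]'
python3 -m jog '[[1,0,0,0,0,0,0],[1,0,0,0,0,0,0],[1,0,0,0,0,0,0]]'
```

```text
time: 3.45
ee_pos: [0.4996, -0.0557, 0.0424]
tcp_rot: [-90.1, -0.2, 4.8]
wrist_force: [3.0, -8.1, 2.3]
opening: 0.009
time: 3.95
ee_pos: [0.4284, -0.0621, 0.0426]
tcp_rot: [-90.1, -0.7, 4.8]
wrist_force: [51.5, -2.5, -34.6]
opening: 0.0086
time: 4.25
ee_pos: [0.4286, -0.0621, 0.0425]
tcp_rot: [-90.1, -0.6, 4.8]
wrist_force: [22.4, -6.6, -15.8]
opening: 0.0086
```

```bash
python3 -m jog '[[0.7,0,0,0,0,0,0],[0.7,0,0,0,0,0,0],[0.7,0,0,0,0,0,0],[0.7,0,0,1.5,0,0,0],[0.7,0,0,3,0,0,0]]'
python3 -m jog '[[0.5,4.8,2.9,7,0,0,0],[0.5,4.8,2.9,7,0,0,0],[0.5,4.8,2.9,7,0,0,0],[0.5,4.8,2.9,7,0,0,0],[0.5,4.8,2.9,7,0,0,0]]'
cat > look.py <<'E'
from h import *
import sys
np.set_printoptions(precision=4,suppress=True)
DI=np.array([.585,-.048]); Y=np.radians(4.9)
T=tool(); p,d=bot.camera('wrist'); print(T[:3,3],bot.get_obs()['tcp_rot'])
cv2.imwrite(f'pics/{sys.argv[1]}.png',p[:,:,::-1])
for l in sys.argv[2:]:
  for r in bot.regions_of('wrist',l):
    P,uv=cloud('wrist',r['pixels'],d,T)
    if len(P)<30: continue
    rect=cv2.minAreaRect(P[:,:2].astype(np.float32)); (cx,cy),(w,h),a=rect
    long=(a if w>h else a+90)
    e=np.array([cx,cy])-DI; loc=[e@[np.cos(Y),np.sin(Y)],e@[-np.sin(Y),np.cos(Y)]]
    print(l,round(r['conf'],2),np.round(r['point']),len(P),'c',np.round([cx,cy],4),'wh',np.round([w,h],3),'long yaw',round((long+90)%180-90,1),'z',np.percentile(P[:,2],[5,50,95]),'indrawer',np.round(loc,3),'rgb',p[r['pixels']].mean(0).round())
E
python3 look.py d old1
```

```text
time: 4.75
ee_pos: [0.423, -0.061, 0.1166]
tcp_rot: [-90.0, 0.1, 4.9]
wrist_force: [1.1, -0.2, 1.2]
opening: 0.0257
time: 5.25
ee_pos: [0.5458, 0.0126, 0.2942]
tcp_rot: [-90.0, -0.2, 4.9]
wrist_force: [0.3, -0.3, -0.1]
opening: 0.0428
[0.5458 0.0126 0.2942] [-89.979   -0.2913   4.9299]
old1 0.72 [216. 287.] 270 c [ 0.6025 -0.0874] wh [0.033 0.023] long yaw 40.2 z [0.0263 0.0323 0.0347] indrawer [ 0.014 -0.041] rgb [ 99. 120.  87.]
old1 0.55 [164. 291.] 282 c [ 0.5986 -0.0068] wh [0.02 0.03] long yaw -8.9 z [0.0275 0.0328 0.0348] indrawer [0.017 0.04 ] rgb [ 99. 124.  90.]
old1 0.53 [225. 246.] 264 c [ 0.5446 -0.1111] wh [0.025 0.036] long yaw -38.3 z [0.0269 0.0323 0.0346] indrawer [-0.046 -0.059] rgb [ 98. 121.  88.]
old1 0.5 [194. 242.] 296 c [ 0.5355 -0.0577] wh [0.028 0.032] long yaw -5.3 z [0.0265 0.0325 0.0348] indrawer [-0.05  -0.005] rgb [101. 123.  90.]
```

View pics/d.png

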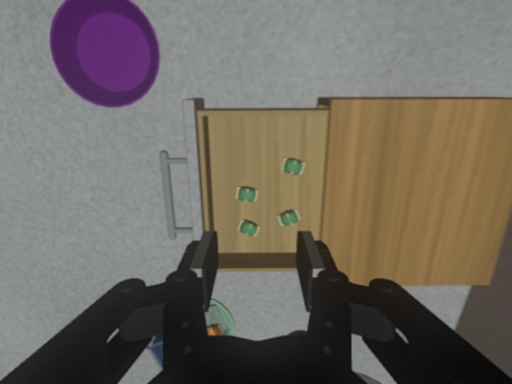

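Four green sweets, at (292,166), (247,194), (249,228) and (289,218), all matched by the network. Sweet B first, at (0.599,-0.007), jaw yaw 81.

```bash
python3 -c "
from workcell import bot
print(bot.get_obs()['q'].round(1))"
python3 -m jog '[[0.55,2.1,-0.78,-5,0,0,8],[0.55,2.1,-0.78,-5,0,0,8],[0.55,2.1,-0.78,-5,0,0,8],[0.55,2.1,-0.78,-5,0,0,8],[0.55,2.1,-0.78,-5,0,0,8]]'
python3 -c "
from workcell import bot
print(bot.get_obs()['q'].round(1))"
```

```text
[  1.3   6.2  18.4 102.    0.   86.4]
time: 5.85
ee_pos: [0.595, -0.0088, 0.1635]
tcp_rot: [-89.8, 0.2, 45.1]
wrist_force: [0.5, -0.3, 1.2]
opening: 0.0385
[-0.9 10.6  8.8 88.5  0.  44. ]
```

```bash

python3 -m jog '[[0.55,0.12,0.1,-2,0,0,7.2],[0.55,0.12,0.1,-2,0,0,7.2],[0.55,0.12,0.1,-2,0,0,7.2],[0.55,0.12,0.1,-2,0,0,7.2],[0.55,0.12,0.1,-2,0,0,7.2]]'
python3 -m jog '[[0.55,0,0,-1,0,0,0],[0.55,0,0,-2,0,0,0],[0.55,0,0,-3,0,0,0],[0.55,0,0,-3.66,0,0,0],[0.55,0,0,-3.66,0,0,0]]'
python3 -m jog '[[1,0,0,0,0,0,0],[1,0,0,0,0,0,0],[1,0,0,0,0,0,0],[1,0,0,0,0,0,0]]' 20
```

```text
time: 6.35
ee_pos: [0.5985, -0.0061, 0.1155]
tcp_rot: [-89.9, 0.0, 81.0]
wrist_force: [0.1, 0.0, 0.4]
opening: 0.0385
time: 6.85
ee_pos: [0.5973, -0.006, 0.0218]
tcp_rot: [-89.7, 0.0, 80.7]
wrist_force: [0.2, 0.2, -0.3]
opening: 0.0384
time: 7.25
ee_pos: [0.6, -0.0058, 0.0257]
tcp_rot: [-90.1, -0.0, 80.8]
wrist_force: [0.3, 0.2, -1.0]
opening: 0.0215
```

```bash

python3 -m jog '[[1,0,0,1,0,0,0],[1,0,0,2.5,0,0,0],[1,-1,2,4,0,0,0],[1,-2,4,4,0,0,0],[1,-3,6,4,0,0,0]]'
cat > dish.py <<'E'
from h import *
p,d=bot.camera('top')
for r in bot.regions_of('top','dish'):
    c=p[r['pixels']].mean(0)
    if c[1]>90:
        P,uv=cloud('top',r['pixels'],d); print('dish',r['conf'],cv2.minEnclosingCircle(P[:,:2].astype(np.float32)),P[:,:2].mean(0))
print(bot.get_obs()['opening'],bot.get_obs()['ee_pos'],bot.get_obs()['tcp_rot'])
E
python3 dish.py
```

```text
time: 7.75
ee_pos: [0.5367, 0.1214, 0.126]
tcp_rot: [-90.2, -0.1, 80.7]
wrist_force: [0.7, 0.5, 0.0]
opening: 0.0215
dish 0.62 ((0.45405155420303345, 0.3470461964607239), 0.07390730828046799) [0.45281646 0.34689576]
0.02100708570018698 [0.53478054 0.12456701 0.1252511 ] [-90.06089406  -0.09643716  81.10776944]
```

```bash

python3 -m jog '[[1,-2.06,7.8,0,0,0,0],[1,-2.06,7.8,0,0,0,0],[1,-2.06,7.8,0,0,0,0],[1,-2.06,7.8,0,0,0,0],[1,-2.06,7.8,0,0,0,0]]'
python3 -m jog '[[1,0,0,-1.3,0,0,0],[1,0,0,-2.6,0,0,0],[1,0,0,-3.8,0,0,0],[1,0,0,-3.8,0,0,0],[0.6,0,0,-3.8,0,0,0]]'
python3 -m jog '[[0.55,0,0,0,0,0,0],[0.55,0,0,0,0,0,0],[0.55,0,0,2,0,0,0],[0.55,0,0,4,0,0,0]]'
```

```text
time: 8.35
ee_pos: [0.4835, 0.3199, 0.1238]
tcp_rot: [-90.0, -0.1, 81.1]
wrist_force: [-0.7, -1.1, -0.2]
opening: 0.0211
time: 8.85
ee_pos: [0.4853, 0.3148, 0.0294]
tcp_rot: [-90.0, 0.0, 80.8]
wrist_force: [-0.2, -0.1, 0.3]
opening: 0.0335
time: 9.25
ee_pos: [0.4844, 0.3148, 0.13]
tcp_rot: [-89.9, 0.1, 80.8]
wrist_force: [0.8, 1.1, 0.2]
opening: 0.0386
```

```bash

python3 -m jog '[[0.55,1.2,-9,0.5,0,0,0.8],[0.55,1.2,-9,0.5,0,0,0.8],[0.55,1.2,-9,0.5,0,0,0.8],[0.55,1.2,-9,0.5,0,0,0.8],[0.55,1.2,-9,0.5,0,0,0.8]]'
python3 -m jog '[[0.55,0.8,-5.9,-1,0,0,0],[0.55,0.8,-5.9,-1,0,0,0],[0.55,0.8,-5.9,-1,0,0,0],[0.55,0.8,-5.9,-1,0,0,0],[0.55,0.8,-5.9,-1,0,0,0]]'
python3 dish.py
```

```text
time: 9.75
ee_pos: [0.5156, 0.0873, 0.1431]
tcp_rot: [-90.2, -0.0, 84.7]
wrist_force: [0.9, 1.3, 0.1]
opening: 0.0383
time: 10.25
ee_pos: [0.5352, -0.0583, 0.1171]
tcp_rot: [-90.1, -0.0, 84.7]
wrist_force: [-0.1, -0.4, 1.0]
opening: 0.0385
dish 0.74 ((0.46190088987350464, -0.3327803909778595), 0.0707305446267128) [ 0.46663956 -0.32330569]
dish 0.71 ((0.4546409547328949, 0.3468286693096161), 0.07379743456840515) [0.45381254 0.34680691]
0.03828313852587315 [ 0.53529245 -0.05650995  0.11722684] [-9.00702716e+01 -1.27993834e-02  8.48716759e+01]
```

```bash

python3 -m jog '[[0.55,0,0,-1.3,0,0,0],[0.55,0,0,-2.6,0,0,0],[0.55,0,0,-3.8,0,0,0],[0.55,0,0,-3.8,0,0,0]]'
python3 -m jog '[[1,0,0,0,0,0,0],[1,0,0,0,0,0,0],[1,0,0,0,0,0,0],[1,0,0,1.5,0,0,0],[1,0,0,3,0,0,0]]' 20
python3 -m jog '[[1,-2.6,10,1,0,0,0],[1,-2.6,10,1,0,0,0],[1,-2.6,10,1,0,0,0],[1,-2.6,10,1,0,0,0],[1,-2.6,10,1,0,0,0]]'
```

```text
time: 10.75
ee_pos: [0.5353, -0.0554, 0.0206]
tcp_rot: [-90.0, -0.0, 85.0]
wrist_force: [0.4, 0.3, 0.5]
opening: 0.0382
time: 11.25
ee_pos: [0.5341, -0.0568, 0.0965]
tcp_rot: [-89.9, -0.0, 84.9]
wrist_force: [1.3, -0.9, 0.3]
opening: 0.0216
time: 11.75
ee_pos: [0.4716, 0.1856, 0.1211]
tcp_rot: [-90.0, -0.0, 84.8]
wrist_force: [1.0, 0.4, -0.7]
opening: 0.0217
```

```bash

python3 -m jog '[[1,-1.6,5.8,0,0,0,0],[1,-1.6,5.8,0,0,0,0],[1,-1.6,5.8,0,0,0,0],[1,-1.6,5.8,0,0,0,0],[1,-1.6,5.8,0,0,0,0]]'
python3 -m jog '[[1,0,0,-1.3,0,0,0],[1,0,0,-2.6,0,0,0],[1,0,0,-3.6,0,0,0],[1,0,0,-3.6,0,0,0],[0.6,0,0,-3.6,0,0,0]]'
python3 -m jog '[[0.55,0,0,0,0,0,0],[0.55,0,0,0,0,0,0],[0.55,0,0,2,0,0,0],[0.55,0,0,4,0,0,0]]'
```

```text
time: 12.25
ee_pos: [0.4317, 0.3298, 0.1203]
tcp_rot: [-90.0, 0.0, 85.0]
wrist_force: [0.2, 0.4, -1.1]
opening: 0.0217
time: 12.75
ee_pos: [0.4328, 0.3278, 0.0311]
tcp_rot: [-90.0, 0.0, 84.8]
wrist_force: [0.5, -0.6, 0.9]
opening: 0.0338
time: 13.15
ee_pos: [0.4318, 0.3281, 0.1315]
tcp_rot: [-89.9, 0.1, 84.8]
wrist_force: [1.9, 1.0, 0.3]
opening: 0.0387
```

```bash

python3 -m jog '[[0.55,2.4,-9,0.5,0,0,-6.6],[0.55,2.4,-9,0.5,0,0,-6.6],[0.55,2.4,-9,0.5,0,0,-6.6],[0.55,2.4,-9,0.5,0,0,-6.6],[0.55,2.4,-9,0.5,0,0,-6.6]]'
python3 -m jog '[[0.55,2.1,-8.6,-1,0,0,0],[0.55,2.1,-8.6,-1,0,0,0],[0.55,2.1,-8.6,-1,0,0,0],[0.55,2.1,-8.6,-1,0,0,0],[0.55,2.1,-8.6,-1,0,0,0]]'
python3 look.py e old1
```

```text
time: 13.65
ee_pos: [0.4931, 0.101, 0.1445]
tcp_rot: [-90.1, -0.1, 51.5]
wrist_force: [0.7, 0.4, -0.4]
opening: 0.0381
time: 14.15
ee_pos: [0.5454, -0.115, 0.1184]
tcp_rot: [-90.1, -0.0, 51.7]
wrist_force: [-0.4, 0.5, 0.2]
opening: 0.0385
[ 0.5454 -0.115   0.1184] [-90.0972   0.0338  51.6364]
old1 0.8 [221. 318.] 876 c [ 0.6067 -0.0903] wh [0.037 0.028] long yaw 22.9 z [0.0229 0.0326 0.0348] indrawer [ 0.018 -0.044] rgb [101. 121.  85.]
old1 0.73 [182. 257.] 935 c [ 0.5452 -0.1129] wh [0.024 0.036] long yaw -19.1 z [0.0266 0.0326 0.0349] indrawer [-0.045 -0.061] rgb [104. 124.  90.]
```

View pics/e.png

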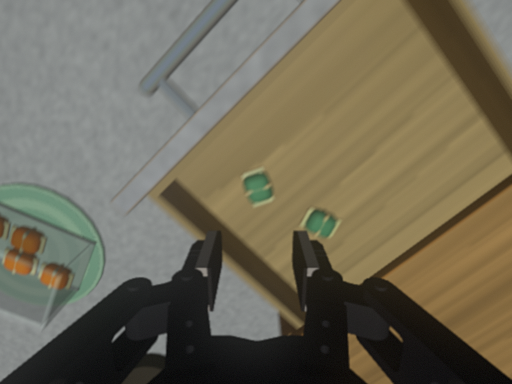

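```bash

python3 -m jog '[[0.55,0,0.1,-1,0,0,3.7],[0.55,0,0.1,-2,0,0,3.7],[0.55,0,0.1,-3,0,0,3.7],[0.55,0,0.1,-3.85,0,0,3.7],[0.55,0,0.1,-3.85,0,0,3.7]]'
python3 -m jog '[[1,0,0,0,0,0,0],[1,0,0,0,0,0,0],[1,0,0,0,0,0,0],[1,0,0,1.5,0,0,0],[1,0,0,3,0,0,0]]' 20
python3 -m jog '[[1,-2,10,1,0,0,0],[1,-2,10,1,0,0,0],[1,-2,10,1,0,0,0],[1,-2,10,1,0,0,0],[1,-2,10,1,0,0,0]]'
python3 dish.py
```

```text
time: 14.75
ee_pos: [0.5442, -0.1077, 0.0206]
tcp_rot: [-89.9, 0.0, 70.4]
wrist_force: [-0.6, 0.3, -0.4]
opening: 0.0383
time: 15.25
ee_pos: [0.5441, -0.1086, 0.0971]
tcp_rot: [-89.9, 0.0, 70.3]
wrist_force: [1.5, -0.4, 0.7]
opening: 0.0218
time: 15.75
ee_pos: [0.4955, 0.137, 0.122]
tcp_rot: [-90.1, -0.0, 70.3]
wrist_force: [1.6, 1.1, 0.7]
opening: 0.0212
dish 0.74 ((0.4552612900733948, 0.34522008895874023), 0.07304111123085022) [0.45367663 0.34748979]
0.021267004736629746 [0.49524217 0.14013632 0.12241378] [-90.05715437  -0.12679231  70.67901011]
```

```bash

python3 -m jog '[[1,-0.8,9,0,0,0,0],[1,-0.8,9,0,0,0,0],[1,-0.8,9,0,0,0,0],[1,-0.8,9,0,0,0,0],[1,-0.8,9,0,0,0,0]]'
python3 -m jog '[[1,0,0,-1.3,0,0,0],[1,0,0,-2.6,0,0,0],[1,0,0,-3.5,0,0,0],[1,0,0,-3.5,0,0,0],[0.6,0,0,-3.5,0,0,0]]'
python3 -m jog '[[0.55,0,0,0,0,0,0],[0.55,0,0,0,0,0,0],[0.55,0,0,2,0,0,0],[0.55,0,0,4,0,0,0]]'
python3 -m jog '[[0.55,2.1,-10,0.5,0,0,8.4],[0.55,2.1,-10,0.5,0,0,8.4],[0.55,2.1,-10,0.5,0,0,8.4],[0.55,2.1,-10,0.5,0,0,8.4],[0.55,2.1,-10,0.5,0,0,8.4]]'
```

```text
time: 16.35
ee_pos: [0.4756, 0.3633, 0.1212]
tcp_rot: [-90.0, -0.1, 70.5]
wrist_force: [0.9, -1.4, 0.7]
opening: 0.0212
time: 16.85
ee_pos: [0.4764, 0.36, 0.0343]
tcp_rot: [-90.0, -0.0, 70.3]
wrist_force: [-0.2, 0.5, 0.8]
opening: 0.0336
time: 17.25
ee_pos: [0.4755, 0.3596, 0.1346]
tcp_rot: [-89.9, 0.1, 70.3]
wrist_force: [1.1, 0.7, 0.8]
opening: 0.0385
time: 17.75
ee_pos: [0.5247, 0.1305, 0.1464]
tcp_rot: [-90.1, 0.0, 110.7]
wrist_force: [0.2, 0.2, 0.5]
opening: 0.0385
```

```bash

python3 -m jog '[[0.55,3.2,-8.6,-1,0,0,0],[0.55,3.2,-8.6,-1,0,0,0],[0.55,3.2,-8.6,-1,0,0,0],[0.55,3.2,-8.6,-1,0,0,0],[0.55,3.2,-8.6,-1,0,0,0]]'
python3 look.py f old1
```

```text
time: 18.25
ee_pos: [0.6051, -0.0861, 0.1206]
tcp_rot: [-90.1, 0.1, 110.3]
wrist_force: [-0.0, 0.8, 0.7]
opening: 0.0387
[ 0.6051 -0.0861  0.1206] [-90.0326   0.1201 110.1809]
old1 0.9 [186. 255.] 833 c [ 0.6034 -0.0894] wh [0.032 0.021] long yaw 20.8 z [0.0278 0.033  0.0349] indrawer [ 0.015 -0.043] rgb [108. 129.  91.]
```

View pics/f.png

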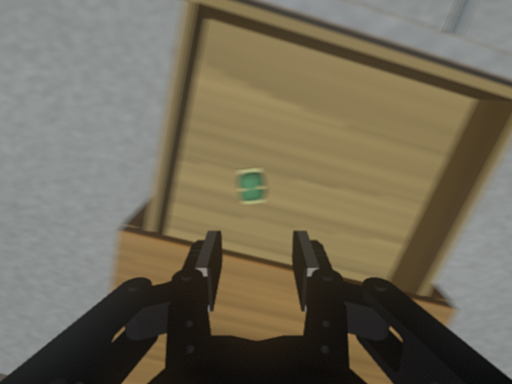

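```bash

python3 -m jog '[[0.55,-0.05,-0.12,-1.3,0,0,0],[0.55,-0.05,-0.12,-2.6,0,0,0],[0.55,-0.05,-0.12,-3.9,0,0,0],[0.55,-0.05,-0.12,-3.9,0,0,0]]'
python3 -m jog '[[1,0,0,0,0,0,0],[1,0,0,0,0,0,0],[1,0,0,0,0,0,0],[1,0,0,1.5,0,0,0],[1,0,0,3,0,0,0]]' 20
python3 -m jog '[[1,-3,10,1,0,0,-5],[1,-3,10,1,0,0,-5],[1,-3,10,1,0,0,-5],[1,-3,10,1,0,0,-5],[1,-3,10,1,0,0,-5]]'
python3 dish.py
```

```text
time: 18.75
ee_pos: [0.6023, -0.0852, 0.021]
tcp_rot: [-89.9, -0.0, 110.4]
wrist_force: [0.6, 0.4, 1.0]
opening: 0.0384
time: 19.25
ee_pos: [0.6023, -0.0855, 0.0978]
tcp_rot: [-89.9, -0.1, 110.4]
wrist_force: [0.7, 0.3, 0.6]
opening: 0.0213
time: 19.75
ee_pos: [0.5328, 0.148, 0.1216]
tcp_rot: [-90.1, -0.0, 85.3]
wrist_force: [1.2, 0.1, 0.1]
opening: 0.0212
dish 0.55 ((0.45682665705680847, 0.3459925353527069), 0.0751044824719429) [0.45511346 0.34682173]
0.021539110625284942 [0.53218454 0.15128962 0.12211784] [-90.08191564  -0.10776877  85.72247955]
```

```bash

python3 -m jog '[[1,-3.8,8.7,0,0,0,0],[1,-3.8,8.7,0,0,0,0],[1,-3.8,8.7,0,0,0,0],[1,-3.8,8.7,0,0,0,0],[1,-3.8,8.7,0,0,0,0]]'
python3 -m jog '[[1,0,0,-1.3,0,0,0],[1,0,0,-2.6,0,0,0],[1,0,0,-3.4,0,0,0],[1,0,0,-3.4,0,0,0],[0.6,0,0,-3.4,0,0,0]]'
python3 -m jog '[[0.55,0,0,0,0,0,0],[0.55,0,0,0,0,0,0],[0.55,0,0,2,0,0,0],[0.55,0,0,4,0,0,0]]'
python3 -m jog '[[0.2,-2,-4.6,4,0,0,-2],[0.2,-2,-4.6,4,0,0,-2],[0.2,-2,-4.6,4,0,0,-2],[0.2,-2,-4.6,4,0,0,-2],[0.2,-2,-4.6,4,0,0,-2]]'
python3 - <<'E'
from h import *
np.set_printoptions(precision=3,suppress=True)
ps,d=bot.camera('side')
p,d=bot.camera('top')
for l in ('old1','drawer_handle'):
  for r in bot.regions_of('top',l):
    P,uv=cloud('top',r['pixels'],d); print(l,r['conf'],np.median(P,0),P.min(0),P.max(0))
g=p.astype(int); m=(g[...,1]-np.maximum(g[...,0],0)>25)&(g[...,1]>g[...,2])
n,_,st,c=cv2.connectedComponentsWithStats(m.astype(np.uint8)); 
for i in range(1,n):
    if st[i,4]>3: print(st[i,4],plane('top',c[i:i+1],.02)[0])
cv2.imwrite('pics/g.png',np.vstack([cv2.resize(p[60:280,120:440,::-1],(640,440)),]))
cv2.imwrite('pics/gs.png',cv2.resize(ps[100:384,:,::-1],(800,444)))
E
```

```text
time: 20.35
ee_pos: [0.4373, 0.366, 0.1212]
tcp_rot: [-90.0, -0.0, 85.5]
wrist_force: [0.5, -0.3, 0.1]
opening: 0.0218
time: 20.85
ee_pos: [0.4388, 0.3638, 0.0365]
tcp_rot: [-90.0, -0.0, 85.4]
wrist_force: [0.7, -0.2, 0.4]
opening: 0.0338
time: 21.25
ee_pos: [0.4378, 0.3632, 0.1366]
tcp_rot: [-89.9, 0.1, 85.4]
wrist_force: [0.9, 1.0, 0.9]
opening: 0.0383
time: 21.75
ee_pos: [0.3889, 0.2484, 0.2382]
tcp_rot: [-90.2, -0.2, 75.3]
wrist_force: [0.7, 1.5, -0.5]
opening: 0.0681
drawer_handle 0.78 [ 0.547 -0.05   0.021] [ 0.418 -0.183 -0.009] [0.659 0.077 0.091]
13 [ 0.514 -0.301  0.02 ]
62 [ 0.483 -0.377  0.02 ]
5 [ 0.48  -0.368  0.02 ]
72 [ 0.434 -0.281  0.02 ]
14 [ 0.441 -0.29   0.02 ]
```

View pics/g.png

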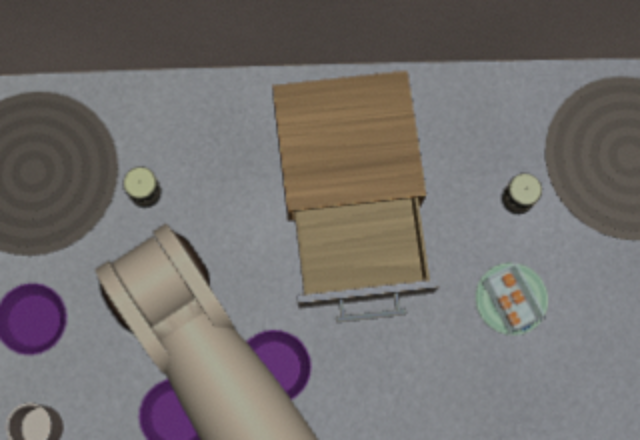

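```bash
python3 look.py h old1 dish
python3 -m jog '[[0.2,0,-9,-1,0,0,3],[0.2,0,-9,-1,0,0,3],[0.2,0,-9,-1,0,-3,3],[0.2,0,-9,-1,0,-3,3],[0.2,0,-9,-1,0,-3,3]]' 
python3 -m jog '[[0.2,-0.4,-3,-1,0,-4,1],[0.2,-0.4,-3,-1,0,-4,1],[0.2,-0.4,-3,-1,0,-4,1],[0.2,-0.4,-3,-1,0,-4,1],[0.2,-0.4,-3,-1,0,-4,1]]' 
python3 look.py i old1
python3 - <<'E'
import cv2,numpy as np
a=cv2.imread('pics/h.png');b=cv2.imread('pics/i.png')
cv2.imwrite('pics/hi.png',cv2.resize(np.hstack([a,b]),(800,300)))
E
```

```text
[0.3885 0.2494 0.2342] [-89.9039   0.0957  75.4434]
old1 0.94 [173. 352.] 395 c [0.4384 0.3644] wh [0.025 0.032] long yaw -0.6 z [0.0122 0.0177 0.0201] indrawer [-0.111  0.423] rgb [ 99. 125.  97.]
old1 0.94 [176. 320.] 391 c [0.4359 0.3271] wh [0.023 0.032] long yaw -5.6 z [0.0115 0.0178 0.02  ] indrawer [-0.117  0.386] rgb [101. 127. 100.]
old1 0.9 [197. 354.] 353 c [0.4776 0.3584] wh [0.023 0.036] long yaw -10.5 z [0.0123 0.0179 0.0198] indrawer [-0.072  0.414] rgb [ 96. 123.  94.]
old1 0.64 [209. 325.] 355 c [0.4842 0.3185] wh [0.024 0.036] long yaw -6.6 z [0.0138 0.0211 0.0252] indrawer [-0.069  0.374] rgb [ 95. 115.  90.]
old1 0.42 [284.  68.] 9759 c [ 0.4871 -0.0114] wh [0.297 0.459] long yaw -31.1 z [0.0177 0.0401 0.0793] indrawer [-0.094  0.045] rgb [99. 92. 77.]
dish 0.96 [188. 342.] 7564 c [0.46   0.3431] wh [0.165 0.138] long yaw 12.0 z [0.0035 0.0118 0.0292] indrawer [-0.091  0.4  ] rgb [142. 145. 142.]
dish 0.91 [ 42. 274.] 10514 c [0.273 0.297] wh [0.143 0.102] long yaw 75.5 z [0.0033 0.0054 0.0287] indrawer [-0.281  0.37 ] rgb [ 90.  45. 105.]
dish 0.81 [140. 496.] 2706 c [0.4509 0.539 ] wh [0.062 0.14 ] long yaw -0.1 z [0.0035 0.0052 0.0296] indrawer [-0.083  0.596] rgb [ 88.  45. 103.]
dish 0.78 [143. 143.] 10241 c [0.347  0.1149] wh [0.146 0.152] long yaw -20.3 z [0.0031 0.0073 0.0289] indrawer [-0.223  0.183] rgb [ 90.  50. 104.]
time: 22.6
ee_pos: [0.3873, 0.024, 0.2108]
tcp_rot: [-105.2, -1.8, 90.9]
wrist_force: [1.5, -0.3, -0.1]
opening: 0.0682
time: 23.1
ee_pos: [0.4035, -0.0631, 0.1917]
tcp_rot: [-123.1, -1.4, 96.6]
wrist_force: [-1.0, 0.3, 0.2]
opening: 0.0683
[ 0.4035 -0.0631  0.1917] [-123.1065   -1.3611   96.6784]
old1 0.25 [221.  33.] 3151 c [ 0.7333 -0.411 ] wh [0.081 0.251] long yaw -33.9 z [0.0048 0.0485 0.0723] indrawer [ 0.117 -0.374] rgb [84. 80. 64.]
```

View pics/hi.png

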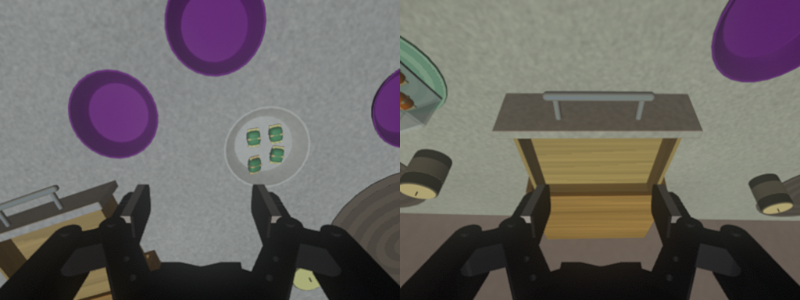

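Left half: all four green sweets lie in the glass dish. Right half: the visible drawer is empty. Next is the caddy: level the tool, jaw yaw about 115.

```bash
cat > go.py <<'E'
import sys
from h import *
a=np.array(eval(sys.argv[1]),float)  # x,y,z,roll,pitch,yaw
T=tool(); rv=(R.from_euler('xyz',a[3:],degrees=True)*R.from_matrix(T[:3,:3]).inv()).as_rotvec(degrees=True)/5
print('need',((a[:3]-T[:3,3])/.025).round(2),rv.round(2))
E
python3 go.py '[.49,-.305,.25,-90,0,115]'
```

```text
need [ 3.44 -9.72  2.3 ] [-2.07  6.33  3.63]
```

```bash
python3 -m jog '[[0,3.44,-9.72,2.3,-2.07,6.33,3.63],[0,3.44,-9.72,2.3,-2.07,6.33,3.63],[0,3.44,-9.72,2.3,-2.07,6.33,3.63],[0,3.44,-9.72,2.3,-2.07,6.33,3.63],[0,3.44,-9.72,2.3,-2.07,6.33,3.63]]'
python3 -m jog '[[0,0,0,0,0,0,0],[0,0,0,0,0,0,0]]'
python3 go.py '[.49,-.305,.25,-90,0,115]'
python3 look.py j caddy flap mat
```

```text
time: 23.7
ee_pos: [0.4644, -0.2293, 0.2355]
tcp_rot: [-95.5, 0.8, 112.0]
wrist_force: [0.7, 0.5, 1.5]
opening: 0.0854
time: 23.9
ee_pos: [0.4646, -0.2285, 0.2324]
tcp_rot: [-95.5, 0.6, 111.8]
wrist_force: [-0.3, -0.3, -0.4]
opening: 0.0853
need [ 1.02 -3.06  0.7 ] [-0.33  1.06  0.63]
[ 0.4646 -0.2285  0.2324] [-95.6526   0.6876 111.8068]
caddy 0.87 [102. 174.] 8001 c [ 0.4659 -0.3402] wh [0.128 0.09 ] long yaw 25.2 z [0.0256 0.0621 0.064 ] indrawer [-0.144 -0.281] rgb [124. 124. 111.]
mat 0.75 [101. 216.] 2809 c [ 0.4546 -0.3367] wh [0.12 0.14] long yaw -73.3 z [0.0031 0.0043 0.0057] indrawer [-0.155 -0.276] rgb [115. 143. 122.]
mat 0.71 [236. 351.] 21823 c [ 0.5563 -0.0482] wh [0.265 0.261] long yaw 4.9 z [0.0184 0.0206 0.0795] indrawer [-0.029  0.002] rgb [107.  98.  75.]
```

View pics/j.png

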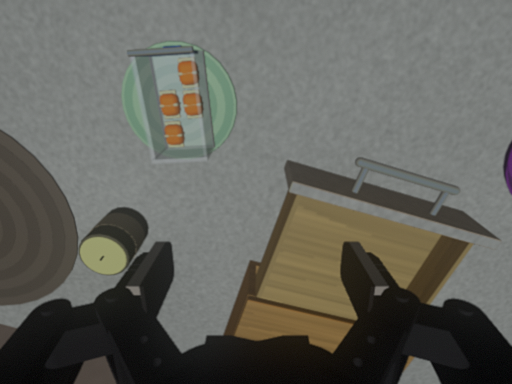

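```bash
python3 - <<'E'
from h import *
np.set_printoptions(precision=4,suppress=True)
T=tool(); p,d=bot.camera('wrist')
rs=bot.regions_of('wrist','caddy'); P,uv=cloud('wrist',rs[0]['pixels'],d,T)
print(np.histogram(P[:,2],bins=np.arange(0,.08,.004)))
for lo in(.056,.060):
    Q=P[(P[:,2]>lo)&(P[:,2]<.068)]; print(len(Q),cv2.minAreaRect(Q[:,:2].astype(np.float32)))
print(plane('wrist',[[152,160],[210,157],[200,49],[131,53]],.063,T))
P,uv=cloud('wrist',np.ones(d.shape,bool),d,T)
rgb=p[uv[:,1],uv[:,0]].astype(int); m=(rgb[:,1]-rgb[:,0]>18)&(abs(P[:,2]-.005)<.006)&(np.hypot(P[:,0]-.455,P[:,1]+.33)<.1)
print(m.sum(),cv2.minEnclosingCircle(P[m][:,:2].astype(np.float32)))
E
```

```text
(array([ 109,   76,  209,  237, 8857, 2653,  418,  422,  447,  436,  485,
        462,  496,  598, 1369, 1645,  476,  333,  490]), array([0.   , 0.004, 0.008, 0.012, 0.016, 0.02 , 0.024, 0.028, 0.032,
       0.036, 0.04 , 0.044, 0.048, 0.052, 0.056, 0.06 , 0.064, 0.068,
       0.072, 0.076]))
3490 ((0.582272469997406, -0.046834975481033325), (0.3173617422580719, 0.2586857080459595), 5.133866310119629)
2121 ((0.5793584585189819, -0.04709675908088684), (0.3090486228466034, 0.2586857080459595), 5.133866310119629)
[[ 0.5181 -0.3341  0.063 ]
 [ 0.4905 -0.2753  0.063 ]
 [ 0.3912 -0.3177  0.063 ]
 [ 0.419  -0.3785  0.063 ]]
2891 ((0.46341240406036377, -0.33461225032806396), 0.07016748934984207)
```

```bash
python3 go.py '[.455,-.3265,.13,-90,0,114.3]'
python3 -m jog '[[0,-0.4,-3.92,-1,-0.34,1.1,0.5],[0,-0.4,-3.92,-2,-0.34,1.1,0.5],[0,-0.4,-3.92,-4.1,-0.34,1.1,0.5],[0,-0.4,-3.92,-4.1,-0.34,1.1,0.5],[0,-0.4,-3.92,-4.1,-0.34,1.1,0.5]]'
python3 -m jog '[[0,0,0,0,0,0,0],[0,0,0,0,0,0,0]]'
python3 go.py '[.455,-.3265,.025,-90,0,114.3]'
```

```text
need [-0.29 -3.93 -4.24] [-0.29  1.15  0.5 ]
time: 24.7
ee_pos: [0.4516, -0.3261, 0.1314]
tcp_rot: [-89.9, 0.1, 114.2]
wrist_force: [0.7, 0.7, 0.5]
opening: 0.0851
time: 24.9
ee_pos: [0.4539, -0.3269, 0.135]
tcp_rot: [-90.1, 0.4, 114.3]
wrist_force: [-0.7, 0.1, 0.0]
opening: 0.0856
need [ 0.05  0.02 -4.4 ] [ 0.06  0.06 -0.  ]
```

```bash

python3 -m jog '[[0,0.05,0,-1,0,0,0],[0,0.05,0,-2,0,0,0],[0,0.05,0,-3,0,0,0],[0,0.05,0,-4,0,0,0],[0,0.05,0,-4.45,0,0,0]]'
python3 -m jog '[[0.15,0,0,0,0,0,0],[0.25,0,0,0,0,0,0],[0.4,0,0,0,0,0,0],[0.4,0,0,0,0,0,0],[0.4,0,0,0,0,0,0]]' 30
```

```text
time: 25.4
ee_pos: [0.4542, -0.3265, 0.0203]
tcp_rot: [-90.0, 0.2, 114.3]
wrist_force: [0.1, 0.1, -0.0]
opening: 0.0853
time: 25.9
ee_pos: [0.4551, -0.3277, 0.0227]
tcp_rot: [-90.1, 0.3, 114.3]
wrist_force: [0.8, -0.0, 7.7]
opening: 0.0613
```

```bash

python3 -m jog '[[0.4,0,0,0.2,0,0,0],[0.4,0,0,0.6,0,0,0],[0.4,0,0,1.1,0,0,0],[0.4,0,0,1.6,0,0,0],[0.4,0,0,2.1,0,0,0]]' 45
python3 -m jog '[[0.4,0,0.2,0.5,0,0,0],[0.4,0.1,0.5,1,0,0,0],[0.4,0.3,1,1.5,0,0,-0.3],[0.4,0.6,1.6,2,0,0,-0.6],[0.4,0.9,2.3,2.4,0,0,-1]]' 
python3 -m jog '[[0.4,0.35,0.7,0.1,0,0,-0.4],[0.4,0.7,1.4,0.1,0,0,-0.8],[0.4,1.05,2.1,0.1,0,0,-1.2],[0.4,1.4,2.8,0.1,0,0,-1.6],[0.4,1.75,3.5,0.1,0,0,-2]]' 
python3 -m jog '[[0.4,0.35,0.7,0,0,0,-0.3],[0.4,0.7,1.4,0,0,0,-0.6],[0.4,1.05,2.1,0,0,0,-0.8],[0.4,1.4,2.8,0,0,0,-0.9],[0.4,1.75,3.4,0,0,0,-0.9]]' 
python3 go.py '[.587,-.048,.125,-90,0,94.9]'
```

```text
time: 26.4
ee_pos: [0.4542, -0.3271, 0.0745]
tcp_rot: [-90.0, 0.2, 114.3]
wrist_force: [-0.9, 0.3, -2.2]
opening: 0.0614
time: 26.9
ee_pos: [0.477, -0.2687, 0.1345]
tcp_rot: [-90.0, 0.2, 109.2]
wrist_force: [0.6, 1.0, -2.5]
opening: 0.0615
time: 27.4
ee_pos: [0.5206, -0.1806, 0.1363]
tcp_rot: [-90.0, 0.2, 99.2]
wrist_force: [0.4, -1.0, -2.2]
opening: 0.0617
time: 27.9
ee_pos: [0.5644, -0.0955, 0.1362]
tcp_rot: [-90.0, 0.2, 94.8]
wrist_force: [1.1, -0.7, -3.2]
opening: 0.0616
need [ 0.9   1.9  -0.45] [0.04 0.   0.02]
```

```bash

python3 -m jog '[[0.4,0.3,0.6,0,0,0,0],[0.4,0.6,1.15,0,0,0,0],[0.4,0.75,1.6,-0.1,0,0,0],[0.4,0.85,1.85,-0.2,0,0,0],[0.4,0.9,1.9,-0.3,0,0,0]]' 
python3 -m jog '[[0.4,0,0,0,0,0,0],[0.4,0,0,0,0,0,0],[0.4,0,0,0,0,0,0]]'
python3 go.py '[.587,-.048,.113,-132,0,94.9]'
python3 look.py k new1
```

```text
time: 28.4
ee_pos: [0.5866, -0.0489, 0.1276]
tcp_rot: [-90.0, 0.2, 94.8]
wrist_force: [-0.1, 0.8, -2.5]
opening: 0.0613
time: 28.7
ee_pos: [0.5865, -0.0501, 0.1282]
tcp_rot: [-90.0, 0.2, 94.7]
wrist_force: [0.8, -0.4, -2.9]
opening: 0.0614
need [ 0.02  0.08 -0.61] [ 0.74 -8.37  0.05]
[ 0.5865 -0.0501  0.1282] [-89.9998   0.1948  94.7231]
```

View pics/k.png

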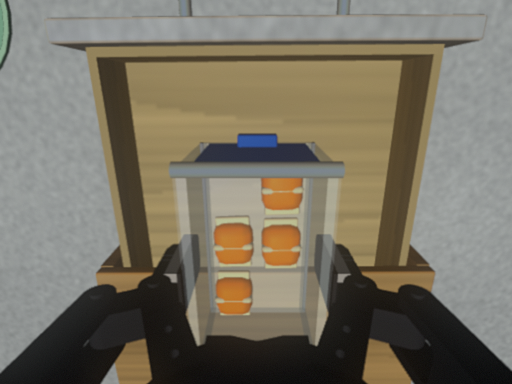

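```bash

python3 -m jog '[[0.4,0,0.08,-0.1,0.07,-0.8,0],[0.4,0,0.08,-0.2,0.14,-1.6,0],[0.4,0,0.08,-0.3,0.21,-2.4,0],[0.4,0,0.08,-0.45,0.28,-3.2,0],[0.4,0,0.08,-0.6,0.35,-4,0]]' 
python3 -m jog '[[0.4,0,0,0,0.05,-0.6,0],[0.4,0,0,0,0.1,-1.2,0],[0.4,0,0,0,0.15,-1.8,0],[0.4,0,0,0,0.2,-2.4,0],[0.4,0,0,0,0.25,-3,0]]' 
python3 -m jog '[[0.4,0,0,0,0.05,-0.6,0],[0.4,0,0,0,0.09,-1,0],[0.4,0,0,0,0.12,-1.4,0],[0.4,0,0,0,0.12,-1.4,0],[0.4,0,0,0,0.12,-1.4,0]]' 
python3 -m jog '[[0.4,0,0,0,0,0,0],[0.4,0,0,0,0,0,0],[0.4,0,0,0,0,0,0],[0.4,0,0,0,0,0,0],[0.4,0,0,0,0,0,0]]' 
python3 look.py l new1
```

```text
time: 29.3
ee_pos: [0.5864, -0.0478, 0.1134]
tcp_rot: [-110.2, 0.1, 94.7]
wrist_force: [0.3, -0.5, -2.7]
opening: 0.0614
time: 29.8
ee_pos: [0.5863, -0.0478, 0.1133]
tcp_rot: [-125.2, 0.1, 94.7]
wrist_force: [-0.2, 0.3, -1.5]
opening: 0.0616
time: 30.3
ee_pos: [0.5863, -0.0478, 0.1133]
tcp_rot: [-132.1, 0.1, 94.7]
wrist_force: [0.7, -0.1, -2.2]
opening: 0.0617
time: 30.8
ee_pos: [0.5866, -0.0475, 0.113]
tcp_rot: [-132.1, 0.1, 94.7]
wrist_force: [-0.5, 0.4, -2.0]
opening: 0.0617
[ 0.5866 -0.0475  0.113 ] [-132.1317    0.05     94.6833]
new1 0.96 [ 14. 235.] 817 c [ 0.5012 -0.064 ] wh [0.011 0.022] long yaw -86.7 z [0.0409 0.0483 0.0499] indrawer [-0.085 -0.009] rgb [192.  98.  22.]
new1 0.72 [ 27. 316.] 2520 c [ 0.5103 -0.0271] wh [0.079 0.025] long yaw 45.9 z [0.0508 0.0577 0.0628] indrawer [-0.073  0.027] rgb [185. 109.  45.]
new1 0.43 [ 33. 263.] 45 c [ 0.5121 -0.0513] wh [0.001 0.007] long yaw -19.6 z [0.0331 0.0357 0.0433] indrawer [-0.073  0.003] rgb [149. 114.  83.]
```

View pics/l.png

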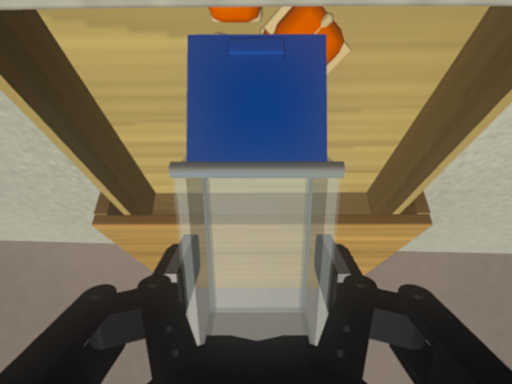

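```bash

python3 -m jog '[[0.4,0.1,0,0.3,0,0,0],[0.4,0.2,0,0.8,0,0,0],[0.4,0.2,0,1.5,0,0,0],[0.4,0.2,0,2.2,0,0,0],[0.4,0.2,0,3,0,0,0]]' 
python3 -m jog '[[0.4,0,0,0,-0.07,0.8,0],[0.4,0,0,0,-0.15,1.7,0],[0.4,0,0,0,-0.23,2.6,0],[0.4,0,0,0,-0.31,3.5,0],[0.4,0,0,0,-0.39,4.4,0]]' 
python3 -m jog '[[0.4,0,0,0,-0.07,0.8,0],[0.4,0,0,0,-0.15,1.7,0],[0.4,0,0,0,-0.23,2.6,0],[0.4,0,0,0,-0.31,3.5,0],[0.4,0,0,0,-0.35,4,0]]' 
python3 -m jog '[[0.4,0,0,0,0,0,0],[0.4,0,0,0,0,0,0]]'
python3 look.py m new1
python3 go.py '[.463,-.335,.15,-90,0,114.3]'
```

```text
time: 31.4
ee_pos: [0.5918, -0.0475, 0.19]
tcp_rot: [-132.2, 0.1, 94.7]
wrist_force: [0.4, 2.0, -0.7]
opening: 0.0614
time: 31.9
ee_pos: [0.5924, -0.0476, 0.1902]
tcp_rot: [-110.0, 0.2, 94.7]
wrist_force: [0.4, 0.2, -2.2]
opening: 0.0609
time: 32.4
ee_pos: [0.593, -0.0475, 0.189]
tcp_rot: [-89.9, 0.3, 94.8]
wrist_force: [0.1, 0.2, -1.8]
opening: 0.0616
time: 32.6
ee_pos: [0.5923, -0.0475, 0.1885]
tcp_rot: [-90.1, 0.3, 94.8]
wrist_force: [-0.4, -0.2, -1.8]
opening: 0.0617
[ 0.5923 -0.0475  0.1885] [-90.0993   0.2814  94.812 ]
new1 0.94 [ 78. 281.] 814 c [ 0.5037 -0.0332] wh [0.033 0.023] long yaw 46.7 z [0.0525 0.0611 0.0658] indrawer [-0.08   0.022] rgb [160.  92.  31.]
new1 0.88 [ 99. 267.] 386 c [ 0.5203 -0.0432] wh [0.024 0.018] long yaw 59.2 z [0.0357 0.0454 0.0492] indrawer [-0.064  0.01 ] rgb [151.  86.  26.]
new1 0.79 [112. 241.] 553 c [ 0.5375 -0.0677] wh [0.021 0.03 ] long yaw -7.4 z [0.0278 0.0332 0.035 ] indrawer [-0.049 -0.016] rgb [166. 101.  32.]
new1 0.77 [ 72. 248.] 538 c [ 0.4997 -0.0646] wh [0.022 0.023] long yaw -87.0 z [0.0347 0.0469 0.0509] indrawer [-0.086 -0.009] rgb [147.  92.  38.]
new1 0.48 [234. 257.] 30860 c [ 0.5936 -0.0476] wh [0.127 0.192] long yaw -87.7 z [0.1957 0.228  0.2304] indrawer [ 0.009 -0.   ] rgb [124. 121. 111.]
need [ -5.14 -11.5   -1.55] [0.05 0.03 3.9 ]
```

View pics/m.png

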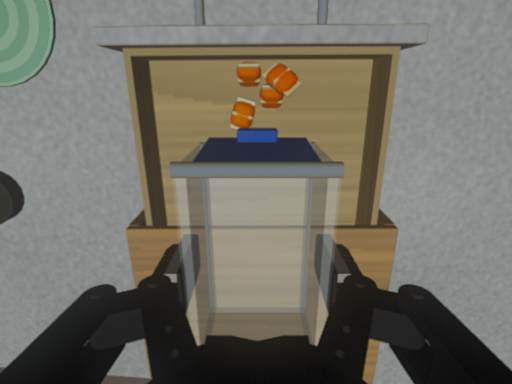

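All four orange sweets are in the drawer, at (248,73), (281,79), (270,97) and (243,113). The caddy is empty and its flap shut. Now the caddy goes back.

```bash

python3 -m jog '[[0.4,-0.3,-0.6,0,0,0,0.3],[0.4,-0.8,-1.8,0,0,0,1],[0.4,-1.4,-3.1,0,0,0,1.6],[0.4,-2,-4.4,0,0,0,2.2],[0.4,-2.5,-5.6,0,0,0,2.7]]' 
python3 -m jog '[[0.4,-0.6,-1.3,-0.2,0,0,0.6],[0.4,-1.2,-2.6,-0.4,0,0,1.1],[0.4,-1.8,-4,-0.8,0,0,1.2],[0.4,-2.3,-5.2,-1.2,0,0,1.2],[0.4,-2.6,-5.8,-1.6,0,0,1.2]]' 
python3 -m jog '[[0.4,0,0,0,0,0,0],[0.4,0,0,0,0,0,0]]'
python3 go.py '[.463,-.335,.0245,-90,0,114.3]'
python3 - <<'E'
from h import *
p,d=bot.camera('top')
for l in('mat','dish'):
  for r in bot.regions_of('top',l):
    P,_=cloud('top',r['pixels'],d); print(l,r['conf'],cv2.minEnclosingCircle(P[P[:,2]<.05][:,:2].astype(np.float32)),p[r['pixels']].mean(0))
E
```

```text
time: 33.2
ee_pos: [0.5279, -0.1888, 0.1891]
tcp_rot: [-90.1, 0.4, 108.4]
wrist_force: [1.0, -0.8, -2.4]
opening: 0.062
time: 33.7
ee_pos: [0.4627, -0.3346, 0.1485]
tcp_rot: [-90.0, 0.4, 114.2]
wrist_force: [0.3, 1.1, -2.3]
opening: 0.0616
time: 33.9
ee_pos: [0.4639, -0.3322, 0.1484]
tcp_rot: [-90.0, 0.3, 114.3]
wrist_force: [-0.3, 0.7, -2.1]
opening: 0.0615
need [-0.04 -0.11 -4.96] [0.05 0.03 0.  ]
mat 0.57 ((0.46612489223480225, -0.2959635257720947), 0.05913885310292244) [130.40055249 155.28729282 136.72928177]
mat 0.52 ((0.5478597283363342, -0.04944363236427307), 0.1467423439025879) [126.91512294 115.8383294   93.85449646]
dish 0.94 ((0.454968124628067, 0.34621551632881165), 0.07350535690784454) [138.31723381 140.72228321 142.16794731]
dish 0.94 ((0.2565895915031433, 0.3092653155326843), 0.07344210147857666) [83.61357702 46.14534378 98.0278503 ]
dish 0.69 ((0.6982042789459229, 0.3763292133808136), 0.04589424282312393) [129.91176471 131.91911765 106.16176471]
dish 0.66 ((0.3411906361579895, 0.12326536327600479), 0.0741574838757515) [85.7566868  48.97756687 99.9119931 ]
dish 0.59 ((0.4430962800979614, 0.5862288475036621), 0.07783470302820206) [83.06549815 46.58394834 97.31549815]
```

```bash

python3 -m jog '[[0.4,0,-0.08,-1,0,0,0],[0.4,0,-0.08,-2,0,0,0],[0.4,0,-0.08,-3,0,0,0],[0.4,0,-0.08,-4,0,0,0],[0.4,0,-0.08,-4.6,0,0,0]]' 
python3 -m jog '[[0.4,0,0,-0.15,0,0,0],[0.4,0,0,-0.3,0,0,0],[0.4,0,0,-0.37,0,0,0],[0.4,0,0,-0.37,0,0,0]]' 
python3 -m jog '[[0.4,0,0,0,0,0,0]]'
```

```text
time: 34.55
ee_pos: [0.4641, -0.3333, 0.0315]
tcp_rot: [-89.9, 0.2, 114.4]
wrist_force: [-0.8, -0.3, -2.4]
opening: 0.0612
time: 34.95
ee_pos: [0.4645, -0.3348, 0.0247]
tcp_rot: [-90.0, 0.3, 114.3]
wrist_force: [-0.1, 0.1, -2.2]
opening: 0.0619
time: 35.05
ee_pos: [0.4645, -0.3348, 0.0247]
tcp_rot: [-90.0, 0.3, 114.3]
wrist_force: [0.1, -0.4, -1.3]
opening: 0.0617
```

```bash

python3 -m jog '[[0.4,0,0,-0.04,0,0,0],[0.4,0,0,-0.08,0,0,0],[0.4,0,0,-0.08,0,0,0]]' 
python3 -m jog '[[0.2,0,0,0,0,0,0],[0.1,0,0,0,0,0,0],[0,0,0,0,0,0,0],[0,0,0,0,0,0,0],[0,0,0,0,0,0,0]]' 
python3 -m jog '[[0,0,0,0.5,0,0,0],[0,0,0,1.5,0,0,0],[0,0,0,3,0,0,0],[0,0,0,5,0,0,0],[0,0,0,7,0,0,0]]'
python3 - <<'E'
from h import *
np.set_printoptions(precision=4,suppress=True)
T=tool();p,d=bot.camera('wrist'); cv2.imwrite('pics/n.png',p[:,:,::-1])
P,uv=cloud('wrist',np.ones(d.shape,bool),d,T); m=(P[:,2]>.058)&(P[:,2]<.068)&(np.hypot(P[:,0]-.464,P[:,1]+.334)<.08)
print(m.sum(),cv2.minAreaRect(P[m][:,:2].astype(np.float32)))
E
python3 go.py '[.49,-.17,.26,-90,0,95]'
```

```text
time: 35.35
ee_pos: [0.4643, -0.3348, 0.0228]
tcp_rot: [-90.0, 0.3, 114.3]
wrist_force: [-2.5, 1.1, 4.3]
opening: 0.0618
time: 35.85
ee_pos: [0.4641, -0.3346, 0.0218]
tcp_rot: [-90.0, 0.3, 114.3]
wrist_force: [0.0, 0.1, 0.3]
opening: 0.0854
time: 36.35
ee_pos: [0.4636, -0.3342, 0.1994]
tcp_rot: [-90.0, 0.3, 114.3]
wrist_force: [2.2, -0.5, -0.1]
opening: 0.0854
6999 ((0.4660126566886902, -0.33471518754959106), (0.11551463603973389, 0.062197569757699966), 24.50679588317871)
need [0.99 6.62 2.05] [ 0.15  0.1  -3.86]
```

View pics/n.png

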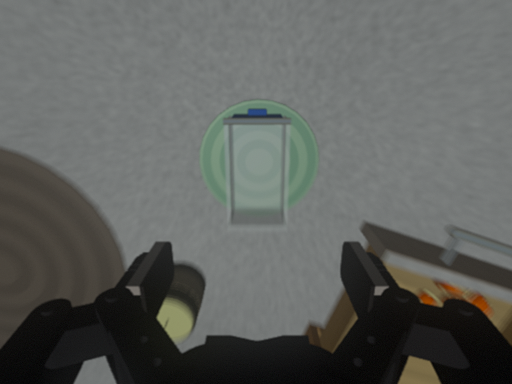

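Caddy upright on the mat, centred at (0.466,-0.335) with its flap shut. Next: check the heap height in the drawer, then shut it.

```bash

python3 -m jog '[[0.5,2,6,2,0,0,-3.86],[0.5,2,6,2,0,0,-3.86],[0.5,2,6,2,0,0,-3.86],[0.5,2,6,2,0,0,-3.86],[0.5,2,6,2,0,0,-3.86]]'
python3 -m jog '[[1,1,5.2,0,0,0,0],[1,1,5.2,0,0,0,0],[1,1,5.2,0,0,0,0],[1,1,5.2,0,0,0,0],[1,1,5.2,0,0,0,0]]'
python3 look.py o new1 old1
python3 - <<'E'
from h import *
T=tool();p,d=bot.camera('wrist');P,uv=cloud('wrist',np.ones(d.shape,bool),d,T)
e=P[:,:2]-[.585,-.048];Y=np.radians(4.9);x=e@[np.cos(Y),np.sin(Y)];y=e@[-np.sin(Y),np.cos(Y)]
m=(x>-.1)&(x<.04)&(abs(y)<.1)
print('max z',np.sort(P[m,2])[-20:].round(4)); c=p[uv[:,1],uv[:,0]].astype(int);o=m&(c[:,0]-c[:,2]>80);print(np.percentile(P[o,2],[50,90,99,100]))
E
```

```text
time: 36.9
ee_pos: [0.5151, -0.1823, 0.2491]
tcp_rot: [-90.1, 0.3, 95.2]
wrist_force: [0.2, -0.4, -1.1]
opening: 0.0423
time: 37.4
ee_pos: [0.5389, -0.0548, 0.2469]
tcp_rot: [-90.0, 0.3, 95.1]
wrist_force: [0.2, -0.3, 0.4]
opening: 0.0001
[ 0.5389 -0.0548  0.2469] [-89.9714   0.2967  95.0037]
new1 0.96 [132. 278.] 507 c [ 0.5043 -0.0341] wh [0.033 0.026] long yaw 42.7 z [0.0496 0.0607 0.0657] indrawer [-0.079  0.021] rgb [156.  93.  37.]
new1 0.86 [124. 254.] 267 c [ 0.4999 -0.064 ] wh [0.02  0.021] long yaw -84.8 z [0.0369 0.0475 0.051 ] indrawer [-0.086 -0.009] rgb [145.  92.  41.]
new1 0.77 [154. 247.] 388 c [ 0.5381 -0.0682] wh [0.021 0.031] long yaw -15.9 z [0.0277 0.033  0.0348] indrawer [-0.048 -0.016] rgb [159. 103.  38.]
new1 0.67 [144. 268.] 156 c [ 0.5204 -0.0432] wh [0.021 0.015] long yaw 61.1 z [0.0374 0.0462 0.049 ] indrawer [-0.064  0.01 ] rgb [152.  84.  23.]
old1 0.73 [82. 31.] 7001 c [ 0.4782 -0.3314] wh [0.109 0.148] long yaw -12.1 z [0.01   0.059  0.0631] indrawer [-0.131 -0.273] rgb [112. 126. 119.]
max z [0.3421 0.3421 0.3421 0.3422 0.3422 0.3422 0.3422 0.3422 0.3422 0.3422
 0.3422 0.3422 0.3422 0.3423 0.3423 0.3424 0.3424 0.3425 0.3425 0.3425]
[0.04751628 0.06342478 0.06619124 0.0671331 ]
```

```bash

python3 -m jog '[[1,-6.3,-0.4,0,0,0,0],[1,-6.3,-0.4,0,0,0,0],[1,-6.3,-0.4,-1,0,0,0],[1,-6.3,-0.4,-2,0,0,0],[1,-6.3,-0.4,-4,0,0,0]]'
python3 -m jog '[[1,0,0,-2,0,0,0],[1,0,0,-4,0,0,0],[1,0,0,-4.2,0,0,0],[1,0,0,-4.2,0,0,0]]'
python3 go.py '[.57,-.049,.04,-90,0,95]'
```

```text
time: 38.1
ee_pos: [0.3814, -0.0657, 0.1486]
tcp_rot: [-90.3, 0.4, 94.9]
wrist_force: [1.5, -1.8, -0.3]
opening: -0.0
time: 38.5
ee_pos: [0.381, -0.065, 0.0422]
tcp_rot: [-89.9, 0.3, 95.0]
wrist_force: [0.3, 0.3, 1.3]
opening: 0.0002
need [ 7.56  0.64 -0.09] [ 0.05 -0.02  0.01]
```

```bash

python3 -m jog '[[1,0.2,0,0,0,0,0],[1,0.5,0.03,0,0,0,0],[1,0.8,0.06,0,0,0,0],[1,1.1,0.09,0,0,0,0],[1,1.4,0.12,0,0,0,0]]'
for i in 1; do python3 -m jog '[[1,0.3,0.03,0,0,0,0],[1,0.6,0.05,0,0,0,0],[1,0.9,0.08,0,0,0,0],[1,1.2,0.1,0,0,0,0],[1,1.5,0.13,0,0,0,0]]'
python3 -m jog '[[1,0.3,0.03,0,0,0,0],[1,0.6,0.05,0,0,0,0],[1,0.9,0.08,0,0,0,0],[1,1.2,0.1,0,0,0,0],[1,1.5,0.13,0,0,0,0]]'
python3 -m jog '[[1,0.3,0.03,0,0,0,0],[1,0.6,0.05,0,0,0,0],[1,0.9,0.08,0,0,0,0],[1,1.2,0.1,0,0,0,0],[1,1.5,0.13,0,0,0,0]]'; done
```

```text
time: 39.0
ee_pos: [0.4174, -0.0615, 0.0422]
tcp_rot: [-90.0, 0.3, 95.0]
wrist_force: [-0.7, 0.8, 0.3]
opening: 0.0001
time: 39.5
ee_pos: [0.4546, -0.0582, 0.0417]
tcp_rot: [-90.0, 0.3, 95.0]
wrist_force: [-1.7, 1.0, -0.0]
opening: -0.0
time: 40.0
ee_pos: [0.4921, -0.055, 0.0417]
tcp_rot: [-90.0, 0.3, 95.0]
wrist_force: [-1.8, 0.3, -0.8]
opening: -0.0001
time: 40.5
ee_pos: [0.5297, -0.0517, 0.0418]
tcp_rot: [-90.0, 0.3, 95.0]
wrist_force: [-1.0, 0.6, 1.3]
opening: -0.0003
```

```bash

python3 -m jog '[[1,0.3,0.03,0,0,0,0],[1,0.6,0.05,0,0,0,0],[1,0.9,0.08,0,0,0,0],[1,1.15,0.1,0,0,0,0],[1,1.4,0.12,0,0,0,0]]'
python3 -m jog '[[1,0.15,0.01,0,0,0,0],[1,0.3,0.03,0,0,0,0],[1,0.4,0.03,0,0,0,0]]'
```

```text
time: 41.0
ee_pos: [0.5646, -0.0487, 0.0419]
tcp_rot: [-90.0, 0.3, 95.0]
wrist_force: [-0.8, 1.2, -0.4]
opening: -0.0
time: 41.3
ee_pos: [0.572, -0.0482, 0.0417]
tcp_rot: [-89.7, 0.3, 95.0]
wrist_force: [-21.1, 0.5, 10.8]
opening: 0.0001
```

```bash

python3 -m jog '[[1,0.1,0,0,0,0,0],[1,-1,0,0,0,0,0],[1,-2,0,0,0,0,0],[1,-4,0,1,0,0,0],[1,-5,-1,3,0,0,0]]'
python3 -m jog '[[1,-1.5,-3,5,0,0,0],[1,-1.5,-3,5,0,0,0],[1,-1.5,-3,5,0,0,0],[1,-1.5,-3,5,0,0,0],[1,-1.5,-3,5,0,0,0]]'
python3 - <<'E'
from h import *
np.set_printoptions(precision=4,suppress=True)
p,d=bot.camera('top'); ps,_=bot.camera('side')
for l in('drawer_handle','dish','caddy','mat','candle1','old1','new1'):
  for r in bot.regions_of('top',l):
    if r['conf']<.5: continue
    P,_=cloud('top',r['pixels'],d); c=p[r['pixels']].mean(0); print(l,round(r['conf'],2),np.array(cv2.minAreaRect(P[:,:2].astype(np.float32))[0]),P.mean(0),P.min(0),c.round())
a=cv2.resize(p[90:250,170:400,::-1],(690,480)); cv2.imwrite('pics/q.png',a)
E
```

```text
time: 41.8
ee_pos: [0.452, -0.0659, 0.1018]
tcp_rot: [-89.6, 0.2, 95.1]
wrist_force: [1.8, -1.1, 0.9]
opening: 0.0
time: 42.3
ee_pos: [0.4193, -0.1429, 0.2304]
tcp_rot: [-90.1, 0.3, 94.9]
wrist_force: [-0.2, 0.1, -1.0]
opening: 0.0001
drawer_handle 0.52 [0.4534 0.3468] [0.4537 0.3463 0.0137] [ 0.3859  0.2752 -0.0071] [138. 141. 143.]
dish 0.91 [0.3417 0.1239] [0.3427 0.1242 0.0108] [ 0.2747  0.0578 -0.0077] [82. 43. 97.]
dish 0.82 [0.2543 0.3064] [0.2551 0.3087 0.0118] [ 0.1874  0.2395 -0.0072] [82. 43. 97.]
dish 0.67 [0.4403 0.577 ] [0.4433 0.5831 0.0114] [ 0.3755  0.5087 -0.0095] [80. 42. 95.]
dish 0.58 [0.4511 0.3434] [0.4518 0.3457 0.0132] [ 0.3819  0.2752 -0.0081] [138. 141. 143.]
caddy 0.55 [ 0.3908 -0.2824] [ 0.4314 -0.3427  0.0699] [ 0.3299 -0.3969 -0.0042] [131. 144. 141.]
mat 0.51 [ 0.4411 -0.3659] [ 0.4461 -0.3676  0.0041] [ 0.3915 -0.4005 -0.0065] [131. 156. 139.]
candle1 0.81 [0.689  0.3655] [0.6823 0.3619 0.0627] [ 0.6543  0.336  -0.0035] [126. 128. 102.]
candle1 0.68 [ 0.6543 -0.355 ] [ 0.6504 -0.3504  0.0619] [ 0.6242 -0.3867  0.007 ] [119. 121. 102.]
old1 0.63 [0.4727 0.3626] [0.4718 0.3618 0.0174] [0.4599 0.3525 0.0065] [ 92. 121.  98.]
old1 0.56 [0.4359 0.3662] [0.4357 0.3652 0.018 ] [0.4221 0.3559 0.005 ] [ 96. 120.  99.]
old1 0.51 [0.4813 0.32  ] [0.4803 0.3199 0.0245] [0.4695 0.3131 0.0121] [ 73. 105.  79.]
```

View pics/q.png

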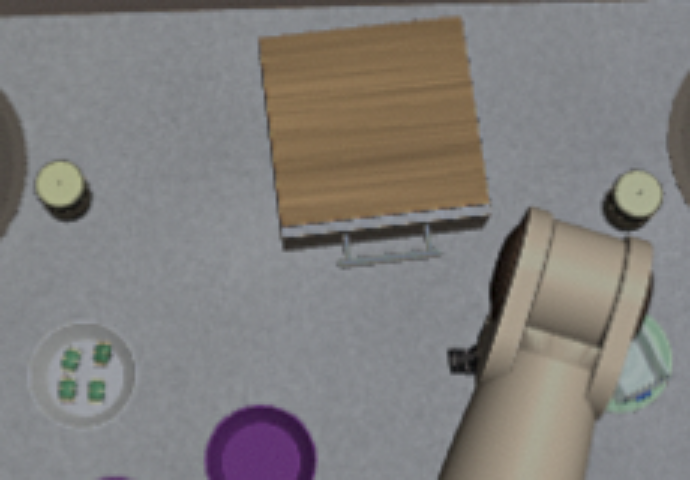

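Dish with four green sweets, candles in place, drawer looks shut. Numerical check against the first picture, with the arm moved away from the caddy.

```bash

python3 -m jog '[[1,-4,7,0,0,0,0],[1,-4,7,0,0,0,0],[1,-4,7,0,0,0,0],[1,-4,7,0,0,0,0],[1,-4,7,0,0,0,0]]'
python3 - <<'E'
from h import *
p,d=bot.camera('top'); p0=np.load('top0.npy')
s=(slice(160,185),slice(262,336))
g=lambda q:cv2.cvtColor(q,cv2.COLOR_RGB2GRAY).astype(np.float32)
print('handle shift px',cv2.phaseCorrelate(g(p0)[s].copy(),g(p)[s].copy()),'mean diff',np.abs(g(p0)[s]-g(p)[s]).mean(), 'mm/px ~3.5')
s=(slice(186,236),slice(350,402)); print('caddy shift px',cv2.phaseCorrelate(g(p0)[s].copy(),g(p)[s].copy()))
for r in bot.regions_of('top','caddy')+bot.regions_of('top','mat'):
    P,_=cloud('top',r['pixels'],d); Q=P[(P[:,2]>.05)]; L=P[P[:,2]<.015]
    print(r['conf'],len(P),cv2.minAreaRect(Q[:,:2].astype(np.float32)) if len(Q)>20 else '',cv2.minEnclosingCircle(L[:,:2].astype(np.float32)) if len(L)>20 else '',p[r['pixels']].mean(0))
cv2.imwrite('pics/r.png',cv2.resize(np.hstack([p[150:250,250:410,::-1],p0[150:250,250:410,::-1]]),(800,250),interpolation=cv2.INTER_CUBIC))
E
```

```text
time: 43.25
ee_pos: [0.3166, 0.0367, 0.2298]
tcp_rot: [-90.0, 0.2, 95.4]
wrist_force: [-0.1, -0.4, 0.4]
opening: 0.0002
handle shift px ((0.35383154449814214, 0.11564525313838203), 0.9384307601928711) mean diff 6.129189 mm/px ~3.5
caddy shift px ((0.6964680570917068, -2.388425641461943), 0.38289444676151985)
0.83 625 ((0.4618023633956909, -0.330827534198761), (0.1135704442858696, 0.06787436455488205), 24.30388641357422) ((0.460928350687027, -0.33943507075309753), 0.0596235916018486) [133.9152 145.7488 144.608 ]
0.74 316  ((0.46152275800704956, -0.33326196670532227), 0.07021934539079666) [130.75157233 156.21069182 137.66981132]
```

View pics/r.png

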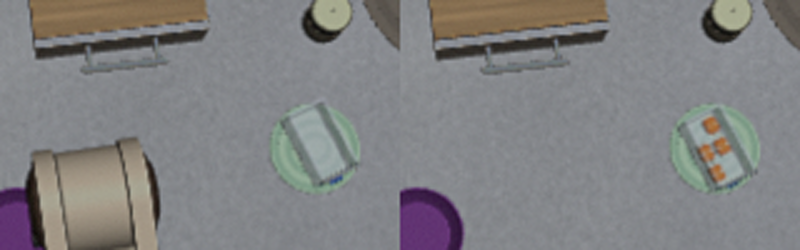

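Left (now) against right (start): the drawer front is at its starting position, with a 0.1 px shift. The caddy is empty on its mat. Handing in.

```bash
python3 -c "
from workcell import bot
print(bot.job_done(), bot.get_obs()['time'])"
```

```text
the job is handed in; nothing more can be done
the job is handed in; nothing more can be done
```

The job is handed in after about 43 s of robot time, with every step done and no check failing; no verdict was reported.

- **Drawer out:** I pulled it by the handle until it met its stop, at about 0.159 m.
- **Green sweets:** I moved all four into the glass dish. A wrist view after the last drop showed four at about 0.018 m height. The last top view still showed all four in the dish, though the network picked out only three of them there.
- **Orange sweets:** I tipped the caddy to about 42° low over the drawer, and all four slid in. The heap stood about 47 mm above the drawer floor, under the 52 mm limit. I could not see the sweets once the drawer was shut.
- **Caddy:** It stands upright on its mat, about 3 mm from the centre by the last top view, with its flap seen shut.
- **Drawer shut:** I pushed it home until it met a 21 N stop. The handle is within about 0.1 px (under 1 mm) of its starting position.
- **Candles:** Both were in place in the last view.

I could not see the part of the drawer that stays under the unit, so I took four green sweets to be all of them.

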